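# Load the bakery's tool steriliser and start it

### The arm

A 7-joint arm with a two-finger parallel gripper is mounted at the origin on the work surface. World frame = base frame: x ahead of the robot, y to its left, z up, the work surface at z = 0. Lengths are in m, angles in degrees, forces in N, time in s.
With the tool pointing down it reaches from about 0.425 to 0.925 m from the base axis. Payload 6.8 kg.
Tool frame: the origin (TCP) lies between the finger pads; the fingertips stand bot.tip_reach ahead of it and the grasp point (between the pads) lies 8 mm behind it (bot.tip_reach is the distance from the TCP to the fingertips, in m); z points along the fingers, y is the line along which they close (so a half turn about z gives the same grasp; the last joint's range is limited). The gripper opens to 85 mm and grips with 20 to 120 N. Pads are 22 mm wide; open, the fingers measure 114 mm over their backs; the gripper's body (76 mm by 85 mm) begins 54 mm behind the grasp point. The pads swing forward as they close: fully open they stand 13 mm farther back than shut.
Start: joints at [-74.548, 27.33, 1.283, 89.118, -0.659, 63.558, -4.761], TCP at [0.249, 0.627, 0.242] pointing down, gripper open.
Joint ranges: [-169.35, 169.35], [-19.33, 120.38], [-80.79, 83.38], [13.8, 139.57], [-78.32, 258.32], [9.67, 109.79], [-169.56, 169.56]. Speed limits (degrees/s): [136.94, 136.94, 180, 180, 180, 180, 180].

### API

Orientations are given as [roll, pitch, yaw] about the fixed x, y, z axes, in that order (R = Rz(yaw) Ry(pitch) Rx(roll)).
In Python, from rig import bot, imaging gives the robot as it stands. The module is installed in compiled form; this text tells all that it offers.
- The arm moves only by the shell command python3 -m creep 'ROWS' [OPENING] [FORCE]. ROWS is JSON, one flat list of numbers, 4 for each row, row after row: the shift along the tool's x, y, z as a fraction of full scale, then the turn about the tool's z as a fraction of full scale. In form: [x, y, z, spin, x, y, z, spin, ...]. A call has 1 to 20 rows; each row shifts and turns the commanded pose from where the row before left it, along the tool's axes as they then stand; what a row does not reach is not made up. Full scale, the value 1, is 0.05 m for a shift and 4 degrees for a turn. A row lasts 1/8 s, in which the tool goes at most 62.5 mm and 10.7 degrees, less where a joint would pass 70% of its speed; a pose out of reach is approached as far as the arm can. A call with a number of a shift or a turn outside -1 to 1 is refused whole. A call with a gripper value outside its range is refused whole. OPENING is the opening in per cent of the stroke, from 0 (shut) to 100 (fully open), set as the call begins (- or left out, the last holds). The fingers move at their own pace and stop on an object; FORCE is the grip in N (left out, the last holds). Time passes only in rows, so rows that do not move let the fingers close. It gives the time, the measured TCP pose, the force, the opening and the grip force at its end, in the units of the state.
- bot.get_state(): the state, without advancing time (a new reading comes with each control period).
- imaging.snapshot(name): name is "scene" or "top"; returns (picture, depth): 480x640x3 uint8, blue, green, red; 480x640 float32, m along the optical axis (not along the pixel's ray), 0 where there is no reading.
- imaging.calibration(name): a dict with "camera_matrix" (3x3 intrinsics, pixels), "extrinsics" (4x4, takes a point from camera to world coordinates). Camera axes: x right, y down, z forward; pixel columns grow to the right and rows downward; lengths in m; the calibration is good to about 2 mm. A picture is of the moment at which its call begins. calibration takes no time and is no camera call.
- bot.finish_job(): hands the job in; it is judged then, once.
The state is a dict: "time_s": time; "joint_positions": joint angles; "qvel": joint speeds; "tau": joint torques, N m; "eef_pos": TCP position; "ee_rot": TCP orientation; "ft_force": force on the tool from outside, world axes, zero at the start; "moment": the same for the moment, N m; "width": opening from 0.0 (shut) to 1.0 (fully open); "grip_force": force on a finger pad.
Only numpy, scipy, OpenCV 4.12 (cv2) and the standard library are available. Lean on these libraries where they do the work, as an engineer would, in place of code of your own. Each camera call takes 0.05 s, during which the arm holds its last target. There are 200 camera calls.

### The job

Get the dirty baking tools sterilised: slide the cabinet's cover fully back, put every one of the spatula, scoop, wheel cutter, bun stamp and ring cutter that is on the worktop into its well, and slide the cover fully shut over them. The palette knife goes into the slot in the cabinet's right-hand side instead, blade first and lying level, until the red line on its blade is level with the mouth of the slot (where it enters the wall, not the end of the yellow lip). With all that in place press the green start button, and leave the other things on the worktop standing where they are.

Things in the scene. Friction and masses are not known exactly. Their poses are not given: they have to be found in the camera images.
- cabinet: Fixed steel tabletop steriliser. Origin on the worktop under the centre of its open-topped well; x points away from the robot (+-0.12 rad), y to its left. Well 170 (x) by 280 (y) inside, floor at z 50, rim at z 120, walls 10 thick: outer faces at y = +-150, x = -95. Behind, x 95 to 270, a lamp housing 118 high. A low control deck stands in front. (sizes in mm)
- well (a point): Centre of the well's floor, 50 above the worktop; axes as the cabinet. (sizes in mm)
- cover (a joint): Flat white sliding cover over the well, 186 by 296 by 7, top 128 above the worktop: 0 = shut (starts 0 to 50 mm open), 0.165 = fully back over the lamp housing. Slides to the cabinet +x to open with 2 to 4 N, stays where left. Things sticking up above the rim block it. (sizes in mm)
- cover_grip (a point): Middle of the cover's black bar handle: a bar 12 (x) by 102 (y) by 14 high on two end posts, bar centre 163 above the worktop (this point is 160), 28 mm free beneath. Moves with the cover. Axes as the cabinet.
- start (a joint): Travel of the green start button: 0 = released, 0.006 = fully down (about 5 N, springs back). It counts as pressed past 0.004.
- start_top (a point): Centre of the start button top, 32 mm across, pressed straight down. It stands on the grey control deck (in the cabinet frame x -165 to -95, y 0 to 100, 90 mm high).
- slot (a point): Middle of the mouth of the blade slot in the cabinet right-hand (-y) wall, on the slot floor, 28 mm above the worktop. Axes as the cabinet: the blade goes in along +y. Slot 54 wide (x), 10 high, 125 deep (no stop at the right depth). A yellow lip as wide as the slot juts 20 mm out of the wall, its top level with the slot floor.
- knife: Palette knife, 190 long, 150 g. Origin at mid-length on the flat underside; +x towards the tip, z up. Steel blade x -20 to 95, 40 wide, 3 thick, in the underside plane; black handle x -95 to -20, 22 wide, 24 high from the same underside. Centre of mass near x = +11. Lies flat to the right of the cabinet, tip pointing away from the robot. (sizes in mm)
- knife_line (a point): The red line across the blade, 90 mm behind the tip, on the underside; axes as the knife.
- knife_tip (a point): Middle of the blade's front edge, on the underside.
- knife_grip (a point): Good place to hold the knife's handle: 145 mm behind the tip, 12 above the underside; axes as the knife.
- spatula: Spatula with wooden handle and red flat head 60 x 44 x 8, 130 long over all. Handle a straight bar 20 wide and 22 high along x, from x = -65 to 5; lies flat on the same underside. Origin at mid-length on the underside; +x towards the head. May be absent. (sizes in mm)
- scoop: Flour scoop, 130 long: open aluminium box 60 x 48 x 34 high in front of a blue handle. Handle a straight bar 20 wide and 22 high along x, from x = -65 to 5; lies flat on the same underside. Origin at mid-length on the underside; +x towards the head. May be absent. (sizes in mm)
- wheel: Wheel cutter, 130 long: yellow handle, steel disc 58 across and 5 thick lying flat. Handle a straight bar 20 wide and 22 high along x, from x = -65 to 10; lies flat on the same underside. Origin at mid-length on the underside; +x towards the head. May be absent. (sizes in mm)
- stamp: White bun stamp standing on its disc: disc 58 across, 12 high, above it a round upright grip 24 to 28 across, to 52 above the underside. Origin at the centre of the underside, z along its axis. May be absent. (sizes in mm)
- cutter: Copper ring cutter standing upright like a short open tube: 56 outside diameter, 50 inside, 40 high. Origin at the centre of the underside, z along its axis. May be absent. (sizes in mm)
- jar: Jar, 70 across, 110 high: bystander, to be left alone. Origin under its centre. (sizes in mm)
- bowl: White bowl, 110 across, 50 high: bystander. Origin under its centre. (sizes in mm)
- mug: Blue mug, 76 across, 85 high: bystander. Origin under its centre. (sizes in mm)
- timer: Orange kitchen timer, 60 across, 54 high: bystander. Origin under its centre. (sizes in mm)
- butter: Yellow butter box, 100 x 65 x 45: bystander. Origin under its centre. (sizes in mm)
- shaker: Metal sugar shaker, 56 across, 100 high: bystander. Origin under its centre. (sizes in mm)

How it is judged (in metres and radians):
On the way, in this order (a step that is already met when the one before it is completed fails the run):
1. the cover is slid fully back (value of joint cover above 0.155 m), for 0.2 s.
2. every tool that is there (all but the palette knife) is in the well (x of spatula in the frame of cabinet between -0.085 and 0.085 m and y of spatula in the frame of cabinet between -0.14 and 0.14 m and z of spatula in the frame of cabinet between 0.04 and 0.11 m and x of scoop in the frame of cabinet between -0.085 and 0.085 m and y of scoop in the frame of cabinet between -0.14 and 0.14 m and z of scoop in the frame of cabinet between 0.04 and 0.11 m and x of wheel in the frame of cabinet between -0.085 and 0.085 m and y of wheel in the frame of cabinet between -0.14 and 0.14 m and z of wheel in the frame of cabinet between 0.04 and 0.11 m and x of stamp in the frame of cabinet between -0.085 and 0.085 m and y of stamp in the frame of cabinet between -0.14 and 0.14 m and z of stamp in the frame of cabinet between 0.04 and 0.11 m and x of cutter in the frame of cabinet between -0.085 and 0.085 m and y of cutter in the frame of cabinet between -0.14 and 0.14 m and z of cutter in the frame of cabinet between 0.04 and 0.11 m), for 0.2 s.
3. the cover is slid fully shut over them (all of step 2 and value of joint cover below 0.008 m), for 0.2 s.
4. with the cover shut and the palette knife in its slot up to the red line, the start button is pressed (all of step 3 and y of knife_line in the frame of slot between -0.008 and 0.008 m and x of knife_line in the frame of slot between -0.02 and 0.02 m and z of knife_tip in the frame of slot between -0.004 and 0.012 m and angle between the x axis of knife and the y axis of cabinet, either way round below 0.2 rad and value of joint start above 0.004 m), for 0.05 s.
At the end, for the whole second after the job is handed in: Every tool present lies in the well below the rim, the cover is shut to within 8 mm, the palette knife lies in the slot (within 0.2 rad of straight) with its red line within 8 mm of the slot's mouth, the start button has been pressed and is released, and everything is at rest (all of step 3 and y of knife_line in the frame of slot between -0.008 and 0.008 m and x of knife_line in the frame of slot between -0.02 and 0.02 m and z of knife_tip in the frame of slot between -0.004 and 0.012 m and angle between the x axis of knife and the y axis of cabinet, either way round below 0.2 rad and linear speed of each of spatula, scoop, wheel, stamp, cutter, knife below 0.02 m/s and value of joint start below 0.002 m); the robot touches nothing.
It fails at once if a bystander (jar, bowl, mug, timer, butter box, shaker) is moved more than 40 mm or knocked over (distance of any of jar, bowl, mug, timer, butter, shaker from where it was at the start of the episode above 0.04 m or angle between any of jar, bowl, mug, timer, butter, shaker's own z axis and vertical above 0.6 rad).
Of spatula, scoop, wheel, stamp, cutter only 3 to 5 are there at a start; the rules pass over those that are not, and their reading is None.
At some moment in a run one of spatula, scoop, wheel, cutter may be knocked a few centimetres aside while the robot is not near it.
Once in a run the grip may slacken for a moment while it holds something.
It also fails if it takes over 210 s, if anything falls off the work surface, if the arm or the gripper's body presses on something with over 40 N, if the wrist force passes 120 N, or if a joint passes its speed limit or range.

## Working session

There is one attempt and no reset: what is moved stays moved. The work goes in short steps, Python scripts to look and compute and a shell command to move; the robot and the scene stay as the last step left them, time stands still between calls to the robot, and variables do not carry over. Pictures are saved under pics/ and viewed, at most 14 in all, crops included, and the job is handed in when it is done.

```bash
mkdir -p pics; ls
python3 - <<'E'
from rig import bot, imaging
import cv2,numpy as np
print(bot.get_state(), bot.tip_reach)
for n in("scene","top"):
    p,d=imaging.snapshot(n); cv2.imwrite(f"pics/{n}0.png",p); np.save(f"pics/{n}0.npy",d)
    c=imaging.calibration(n); print(n,np.round(c["camera_matrix"],1).tolist(),np.round(c["extrinsics"],3).tolist())
E
```

```text
pics
{'time_s': 0.0, 'joint_positions': array([-74.54830182,  27.37591639,   1.28108486,  89.17936106,
        -0.65829097,  63.55951607,  -4.75994416]), 'qvel': array([ 0.03316226,  0.05511169, -0.06453659,  0.02432088,  0.04500962,
        0.05263171, -0.0706954 ]), 'tau': array([-2.83004838e-04, -5.96442747e+01,  1.60804007e+00, -2.81188130e+01,
        1.25383178e-02,  9.26323322e-03,  3.42602482e-05]), 'eef_pos': array([0.24879115, 0.62684189, 0.24131695]), 'ee_rot': array([-1.79892951e+02,  9.07368838e-03,  1.58356480e+02]), 'ft_force': array([ 0.00849793, -0.18085858, -0.653265  ]), 'moment': array([ 0.01070987, -0.0043057 ,  0.03042581]), 'grip_force': 0.0, 'width': 1.0020986512517476} 0.011
scene [[507.0, 0.0, 319.6], [0.0, 507.0, 240.6], [0.0, 0.0, 1.0]] [[-0.532, 0.695, -0.484, 1.129], [0.847, 0.442, -0.295, 0.27], [0.009, -0.567, -0.824, 1.076], [0.0, 0.0, 0.0, 1.0]]
top [[500.3, 0.0, 324.8], [0.0, 500.3, 241.3], [0.0, 0.0, 1.0]] [[0.017, -0.993, 0.116, 0.42], [-1.0, -0.018, -0.013, -0.087], [0.015, -0.116, -0.993, 1.19], [0.0, 0.0, 0.0, 1.0]]
```

View pics/top0.png

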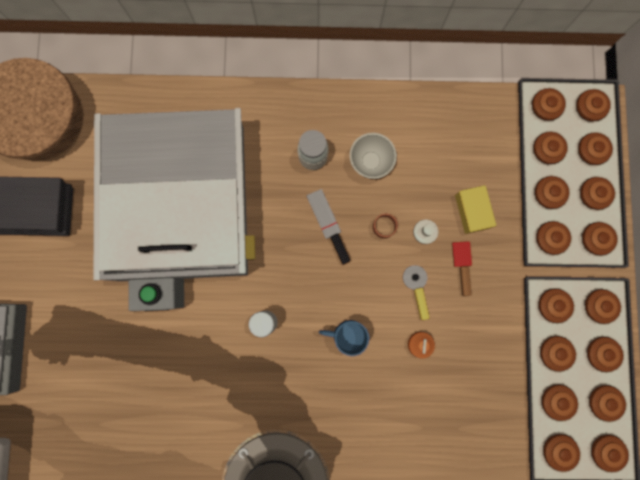

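View pics/scene0.png

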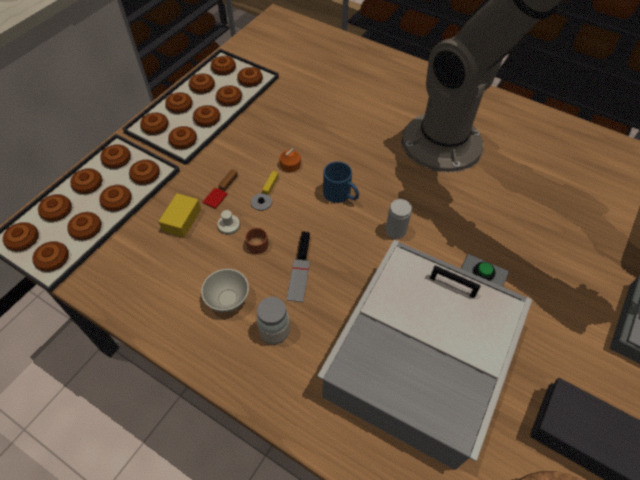

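Top view: the cabinet's at left (94–245, 108–278), cover nearly shut, with the handle at (166,248) and the button at (150,294). The knife runs from (318,195) to (345,260). Tools are the ring cutter (385,226), stamp (426,232), wheel (415,277) and spatula (462,255→466,293); there's no scoop.

```bash
cat > h.py <<'E'
from rig import bot, imaging
import cv2,numpy as np
def cloud(n="top",pd=None):
    p,d=pd or imaging.snapshot(n); c=imaging.calibration(n); K=c["camera_matrix"];T=c["extrinsics"]
    v,u=np.mgrid[:480,:640]
    P=np.stack([(u-K[0,2])/K[0,0]*d,(v-K[1,2])/K[1,1]*d,d],-1)@T[:3,:3].T+T[:3,3]
    P[d==0]=np.nan
    return p,P
def st():
    s=bot.get_state(); print("t",round(s["time_s"],2),np.round(s["eef_pos"],4),np.round(s["ee_rot"],1),"F",np.round(s["ft_force"],1),"w",round(s["width"],3),"g",s["grip_force"]); return s
E
python3 - <<'E'
from h import *
for n in("top","scene"):
    p,P=cloud(n,(cv2.imread(f"pics/{n}0.png"),np.load(f"pics/{n}0.npy")))
    hsv=cv2.cvtColor(p,cv2.COLOR_BGR2HSV); X,Y,Z=P[...,0],P[...,1],P[...,2]
    print(n,"table z",np.nanmedian(Z[400:440,420:500] if n=="top" else Z[60:120,330:400]))
    m=np.nan_to_num(Z)>0.006
    m=(m&(X>0.2)&(X<1.0)&(Y<0.5)&(Y>-0.5)&(Z<0.3)).astype(np.uint8)
    k,l,s,_=cv2.connectedComponentsWithStats(m)
    for i in range(1,k):
        if s[i,4]<40: continue
        q=P[l==i]; 
        r=cv2.minAreaRect((q[:,:2]*1000).astype(np.float32))
        print(i,s[i,:5],"col",p[l==i].mean(0).round(),"mean",q.mean(0).round(3),"zmax",np.percentile(q[:,2],98).round(3),"rect",np.round(r[0]),np.round(r[1]),round(r[2],1))
E
```

```text
top table z -0.0010070036794758153
9 [ 63  83  20  54 710] col [46. 67. 93.] mean [0.844 0.492 0.06 ] zmax 0.083 rect [848. 491.] [124.  19.] 0.1
57 [   93   108   162   204 26999] col [138. 150. 155.] mean [0.625 0.239 0.117] zmax 0.132 rect [633. 236.] [480. 331.] 3.8
77 [297 130  31  41 992] col [108. 118. 126.] mean [ 0.755 -0.069  0.09 ] zmax 0.113 rect [763. -68.] [68. 66.] 52.1
81 [ 350  133   46   46 1425] col [119. 136. 143.] mean [ 0.766 -0.213  0.028] zmax 0.052 rect [ 759. -210.] [106. 110.] 89.2
116 [ 55 178   9  53 197] col [33. 35. 38.] mean [0.623 0.499 0.072] zmax 0.081 rect [625. 498.] [  5. 119.] 90.0
121 [ 64 183   8  52 163] col [27. 28. 31.] mean [0.622 0.498 0.032] zmax 0.041 rect [621. 498.] [119.   4.] 0.1
129 [ 455  186   41   48 1376] col [ 71. 149. 169.] mean [ 0.636 -0.451  0.041] zmax 0.049 rect [ 638. -455.] [100.  67.] 14.1
173 [372 213  26  26 200] col [ 50.  73. 114.] mean [ 0.596 -0.241  0.03 ] zmax 0.044 rect [ 595. -241.] [53. 56.] 44.3
181 [413 220  25  24 462] col [148. 166. 173.] mean [ 0.584 -0.338  0.023] zmax 0.054 rect [ 586. -341.] [57. 56
[... 1843 characters left out ...]
3  33 263] col [19. 22. 26.] mean [ 0.544 -0.133  0.022] zmax 0.029 rect [ 544. -135.] [88. 22.] 25.0
200 [  318   240   214   229 30272] col [114. 121. 126.] mean [0.672 0.25  0.118] zmax 0.132 rect [590. 230.] [503. 351.] 7.7
264 [ 201  269   48   43 1442] col [ 99. 112. 117.] mean [ 0.75  -0.22   0.029] zmax 0.053 rect [ 759. -214.] [109. 116.] 21.4
344 [ 257  297   33   47 1279] col [83. 90. 94.] mean [ 0.776 -0.059  0.084] zmax 0.113 rect [768. -65.] [66. 66.] 10.5
401 [537 378  22  52 157] col [26. 26. 29.] mean [0.63  0.498 0.073] zmax 0.08 rect [628. 499.] [117.   3.] 0.1
408 [531 382  21  52 147] col [22. 26. 33.] mean [0.624 0.498 0.033] zmax 0.041 rect [622. 499.] [  3. 120.] 89.9
```

Run:
```python
from h import *
for n in("top","scene"):
    p,P=cloud(n,(cv2.imread(f"pics/{n}0.png"),np.load(f"pics/{n}0.npy")))
    X,Y,Z=P[...,0],P[...,1],P[...,2]; g=p.astype(int).sum(2)
    B=(X>0.3)&(X<0.95)&(Y<0.47)&(Y>0.02)
    def rect(nm,m):
        m=cv2.morphologyEx(m.astype(np.uint8),cv2.MORPH_OPEN,np.ones((2,2)))>0
        q=P[m]; r=cv2.minAreaRect((q[:,:2]*1000).astype(np.float32)); print(n,nm,len(q),"med",np.median(q,0).round(4),"rect",np.round(r[0]),np.round(r[1]),round(r[2],2))
    rect("body",B&(Z>.108)&(Z<.135))
    rect("cover",B&(Z>.123)&(Z<.135))
    rect("handle",B&(Z>.150)&(Z<.19))
    rect("deck",B&(Z>.08)&(Z<.098)&(X<.45))
    gr=(p[...,1]>p[...,2]*1.5)&(p[...,1]>p[...,0]*1.5)
    rect("button",B&gr)
    yl=(p[...,0]*1.7<p[...,2])&(p[...,1]>90)
    rect("lip",B&(X>.4)&(X<.6)&(Y<.14)&(Z>.015)&(Z<.04)&yl)
    # knife
    K=(X>.48)&(X<.7)&(Y>-.19)&(Y<-.06)&(Z<.04)
    rect("knifehandle",K&(Z>.015))
    red=(p[...,2]>1.35*p[...,1])&(p[...,2]>1.35*p[...,0])&K&(X>.56)&(abs(p[...,1].astype(int)-p[...,0])<25)
    rect("redline",red)
    bl=K&(abs(p[...,2].astype(int)-p[...,0])<28)&(X>.585)
    rect("blade",bl)
    W=(X>.44)&(X<.51)&(Y<-.28)&(Y>-.36)&(abs(p[...,2].astype(int)-p[...,0])<28)
    rect("wheeldisc",W)
    S=(X>.42)&(X<.57)&(Y<-.4)&(Y>-.47)&(p[...,2]>110)&(p[...,1]<.45*p[...,2]); rect("spathead",S)
```

```text
top body 23697 med [nan nan nan] rect [nan nan] [nan  0.] nan
top cover 11465 med [nan nan nan] rect [574. 235.] [186. 297.] 3.62
top handle 333 med [nan nan nan] rect [520. 236.] [ 11. 110.] 3.56
top deck 897 med [nan nan nan] rect [397. 182.] [328.  71.] 82.25
top button 209 med [nan nan nan] rect [426. 275.] [31. 32.] 8.06
top lip 191 med [0.5367 0.0707 0.0269] rect [540.  73.] [53. 20.] 0.83
top knifehandle 300 med [ 0.5367 -0.1397  0.0228] rect [ 538. -140.] [73. 25.] 25.08
top redline 37 med [ 0.5939 -0.1138  0.0025] rect [ 595. -113.] [ 4. 40.] 24.56
top blade 589 med [ 0.6324 -0.0961  0.0025] rect [626. -99.] [109.  38.] 25.55
top wheeldisc 412 med [nan nan nan] rect [ 476. -319.] [51. 55.] 13.66
top spathead 403 med [nan nan nan] rect [ 532. -433.] [58. 44.] 6.7
scene body 26757 med [nan nan nan] rect [606. 252.] [448. 339.] 3.83
scene cover 10956 med [nan nan nan] rect [516. 216.] [166. 361.] 29.92
scene handle 397 med [nan nan nan] rect [523. 242.] [ 34. 109.] 22.62
scene deck 556 med [nan nan nan] rect [383. 179.] [309. 150.] 83.81
scene button 176 med [nan nan nan] rect [427. 283.] [23. 40.] 52.39
scene lip 0 med [nan nan nan] rect [0. 0.] [0. 0.] 0.0
scene knifehandle 235 med [nan nan nan] rect [ 535. -136.] [87. 19.] 26.21
scene redline 35 med [nan nan nan] rect [ 584. -116.] [32. 35.] 28.61
scene blade 553 med [nan nan nan] rect [629. -93.] [108.  35.] 31.6
scene wheeldisc 279 med [ 0.4788 -0.31    0.0055] rect [ 477. -311.] [54. 55.] 46.38
scene spathead 243 med [nan nan nan] rect [ 535. -425.] [54. 37.] 9.35
  return _methods._mean(a, axis=axis, dtype=dtype,
  ret = um.true_divide(
```

```bash
cat > plan.py <<'E'
import sys
from h import *
# usage: plan.py x y z yaw  -> spin then shift in tool axes (units of full scale)
def plan(x,y,z,yaw):
    s=st(); e=s["eef_pos"]; w=s["ee_rot"][2]
    sp=-((yaw-w+180)%360-180)/4
    d=np.array([x,y,z])-e; a=np.radians(yaw); c,n=np.cos(a),np.sin(a)
    print("spin %.2f | shift after spin x %.2f y %.2f z %.2f"%(sp,(d[0]*c+d[1]*n)/.05,(d[0]*n-d[1]*c)/.05,-d[2]/.05),"j7 %.0f"%s["joint_positions"][6])
if __name__=="__main__": plan(*map(float,sys.argv[1:5]))
E
python3 plan.py .520 .233 .242 93.6
```

```text
t 0.1 [0.2488 0.6269 0.2414] [-179.9    0.   158.4] F [0.1 0.2 0.7] w 0.998 g 0.0
spin 16.19 | shift after spin x -8.20 y 4.92 z -0.01 j7 -5
```

```bash
python3 -m creep '[0,0,0,0.9,0,0,0,0.9,0,0,0,0.9,0,0,0,0.9,0,0,0,0.9,0,0,0,0.9,0,0,0,0.9,0,0,0,0.9,0,0,0,0.9,0,0,0,0.9,0,0,0,0.9,0,0,0,0.9,0,0,0,0.9,0,0,0,0.9,0,0,0,0.9,0,0,0,0.9,0,0,0,0.9,0,0,0,0.9]' 60
python3 -m creep '[-0.5,0.3,0,0,-0.5,0.3,0,0,-0.5,0.3,0,0,-0.5,0.3,0,0,-0.5,0.3,0,0,-0.5,0.3,0,0,-0.5,0.3,0,0,-0.5,0.3,0,0,-0.5,0.3,0,0,-0.5,0.3,0,0,-0.5,0.3,0,0,-0.5,0.3,0,0,-0.5,0.3,0,0,-0.5,0.3,0,0,-0.5,0.3,0,0,-0.5,0.3,0,0,0,0,0,0,0,0,0,0]'
python3 plan.py .520 .233 .155 93.6
```

```text
time_s: 2.35
eef_pos: [0.2488, 0.6271, 0.2417]
ee_rot: [-180.0, 0.1, 93.4]
ft_force: [0.2, 0.1, 0.5]
width: 0.601
grip_force: 0.0
time_s: 4.6
eef_pos: [0.5127, 0.2437, 0.242]
ee_rot: [-180.0, -0.0, 93.6]
ft_force: [-0.0, -0.1, -0.2]
width: 0.598
grip_force: 0.0
t 4.6 [0.5127 0.2437 0.242 ] [-180.    -0.    93.6] F [-0.  -0.1 -0.2] w 0.598 g 0.0
spin -0.00 | shift after spin x -0.22 y 0.13 z 1.74 j7 -20
```

```bash
python3 -m creep '[-0.2,0.13,0.3,0,0,0,0.4,0,0,0,0.4,0,0,0,0.4,0,0,0,0.24,0,0,0,0,0]'
python3 -m creep '[0,0,0,0,0,0,0,0,0,0,0,0,0,0,0,0,0,0,0,0,0,0,0,0]' 0 40
python3 -m creep '[0,0.2,0,0,0,0.2,0,0,0,0.2,0,0,0,0.2,0,0,0,0.2,0,0,0,0.2,0,0,0,0.2,0,0,0,0.2,0,0,0,0.2,0,0,0,0.2,0,0,0,0.2,0,0,0,0.2,0,0,0,0.2,0,0,0,0.2,0,0,0,0.1,0,0,0,0,0,0]'
```

```text
time_s: 5.35
eef_pos: [0.5198, 0.2332, 0.1541]
ee_rot: [-179.9, 0.1, 93.6]
ft_force: [0.0, 0.2, 0.1]
width: 0.601
grip_force: 0.0
time_s: 6.1
eef_pos: [0.521, 0.2337, 0.1561]
ee_rot: [179.9, -0.0, 93.6]
ft_force: [-1.0, -0.3, 5.7]
width: 0.131
grip_force: 41.4
time_s: 8.1
eef_pos: [0.6662, 0.2429, 0.1562]
ee_rot: [179.9, -0.0, 93.6]
ft_force: [2.3, 0.2, 3.6]
width: 0.132
grip_force: 41.1
```

```bash
python3 -m creep '[0,0.06,0,0,0,0.06,0,0,0,0,0,0]'; python3 -m creep '[0,0.06,0,0,0,0.06,0,0,0,0,0,0]'
```

```text
time_s: 8.48
eef_pos: [0.6693, 0.243, 0.1562]
ee_rot: [-179.8, -0.0, 93.6]
ft_force: [-8.8, -2.2, 12.5]
width: 0.129
grip_force: 42.2
time_s: 8.85
eef_pos: [0.6693, 0.2431, 0.1561]
ee_rot: [-179.0, -0.0, 93.6]
ft_force: [-30.6, -5.2, 27.2]
width: 0.132
grip_force: 44.3
```

```bash
python3 -m creep '[0,-0.08,0,0,0,0,0,0,0,0,0,0,0,0,0,0]' 60
python3 -m creep '[0,0,-0.4,0,0,0,-0.4,0,0,0,-0.4,0,0,0,-0.4,0,0,0,-0.2,0,-0.5,0,0,0,-0.5,0,0,0,-0.5,0,0,0,-0.5,0,0,0,-0.5,0,0,0,-0.5,0,0,0,-0.5,0,0,0,-0.5,0,0,0,-0.5,0,0,0,-0.5,0,0,0]'
cat > look.py <<'E'
from h import *
import sys
def comps(p,P,m,mn=25):
    k,l,s,_=cv2.connectedComponentsWithStats(m.astype(np.uint8)); 
    return [l==i for i in range(1,k) if s[i,4]>=mn]
def rect(q): return cv2.minAreaRect((q[:,:2]*1000).astype(np.float32))
def look(n="top",save=None):
    p,P=cloud(n); 
    if save: cv2.imwrite(save,p)
    P=np.nan_to_num(P,nan=-9); X,Y,Z=P[...,0],P[...,1],P[...,2]
    m=(Z>.006)&(Z<.12)&(X>.2)&(X<1)&(Y<.04)&(Y>-.6)
    for c in comps(p,P,m,40):
        q=P[c]; r=rect(q); print("blob",p[c].mean(0).round(),"z98",np.percentile(q[:,2],98).round(3),"rect",np.round(r[0]),np.round(r[1]),round(r[2],1))
    m=(Z>.013)&(Z<.035)&(X>.2)&(X<.8)&(Y<.04)&(Y>-.6)
    for c in comps(p,P,m,60):
        q=P[c][:,:2]
        (w,h)=rect(q)[1]
        if max(w,h)<55 or min(w,h)>45: continue
        vx=cv2.fitLine(q.astype(np.float32),cv2.DIST_L2,0,.01,.01).ravel()
        print("  bar",p[c].mean(0).round(),"mean",vx[2:].round(4),"dir",np.degrees(np.arctan2(vx[1],vx[0])).round(1),np.round((w,h)))
    return p,P
if __name__=="__main__":
    look(save=sys.argv[1] if len(sys.argv)>1 else None); st()
E
python3 look.py pics/t1.png
python3 - <<'E'
import cv2
p=cv2.imread('pics/t1.png'); cv2.imwrite('pics/t1c.png',cv2.resize(p[80:340,60:460],None,fx=2,fy=2))
E
```

```text
time_s: 9.35
eef_pos: [0.6734, 0.2428, 0.155]
ee_rot: [180.0, 0.0, 93.5]
ft_force: [0.6, 0.6, 0.2]
width: 0.6
grip_force: 0.0
time_s: 11.22
eef_pos: [0.6887, -0.0082, 0.2453]
ee_rot: [180.0, -0.0, 93.6]
ft_force: [0.0, -0.5, -0.7]
width: 0.599
grip_force: 0.0
blob [112. 125. 133.] z98 0.021 rect [ 740. -586.] [ 28. 466.] 90.0
blob [ 89.  98. 104.] z98 0.113 rect [763. -68.] [67. 66.] 51.5
blob [125. 141. 149.] z98 0.052 rect [ 758. -210.] [108. 108.] 72.8
blob [ 80. 162. 182.] z98 0.048 rect [ 638. -456.] [100.  67.] 13.7
blob [ 57.  82. 126.] z98 0.043 rect [ 596. -241.] [56. 56.] 87.5
blob [162. 180. 188.] z98 0.053 rect [ 586. -341.] [56. 57.] 4.4
blob [24. 27. 32.] z98 0.028 rect [ 541. -137.] [76. 22.] 25.0
blob [ 54.  73. 152.] z98 0.024 rect [ 500. -430.] [128.  43.] 4.2
blob [ 90.  96. 100.] z98 0.015 rect [ 479. -315.] [30. 26.] 15.7
blob [112. 124. 131.] z98 0.02 rect [ 341. -586.] [281.  27.] 0.0
blob [ 84. 164. 183.] z98 0.025 rect [ 416. -329.] [76. 21.] 12.7
blob [164. 174. 175.] z98 0.103 rect [365.  24.] [33. 56.] 89.9
blob [78. 69. 59.] z98 0.088 rect [ 346. -152.] [102.  74.] 51.7
blob [ 60. 100. 164.] z98 0.054 rect [ 321. -327.] [59. 59.] 41.9
  bar [72. 78. 84.] mean [ 0.6447 -0.5783] dir 0.7 [293.  26.]
  bar [ 44.  98. 119.] mean [ 0.6297 -0.425 ] dir 13.7 [99.  4.]
  bar [23. 26. 31.] mean [ 0.5396 -0.1366] dir 24.9 [75. 22.]
  bar [ 59.  93. 134.] mean [ 0.4697 -0.4324] dir 3.8 [69. 21.]
  bar [71. 77. 82.] mean [ 0.3454 -0.5783] dir -0.4 [ 25. 281.]
  bar [ 84. 167. 186.] mean [ 0.4147 -0.3288] dir 12.2 [74. 21.]
t 11.28 [ 0.6885 -0.0133  0.2456] [180.    0.2  93.3] F [-1.3 -4.   0.4] w 0.601 g 0.0
```

View pics/t1c.png

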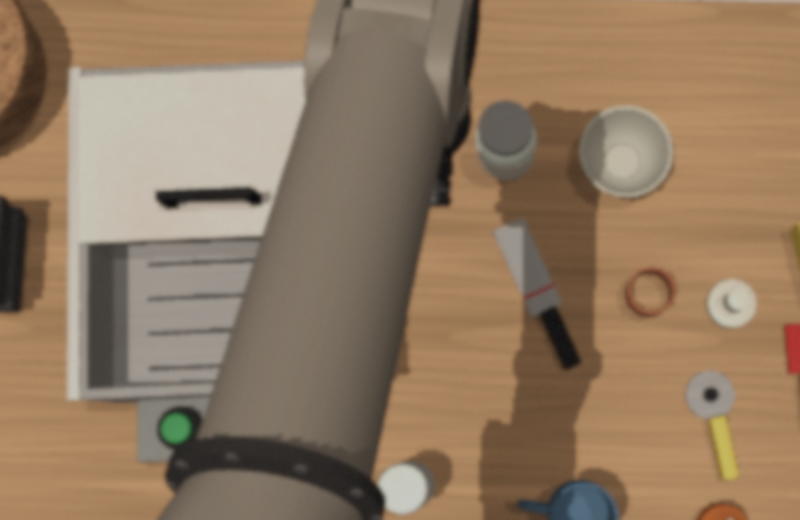

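Cover's fully back and the well is empty. Next is the wheel cutter, with its handle middle at (0.415,-0.329) and heading 12.2°.

```bash
python3 -m creep '[0,0,0,1,0,0,0,1,0,0,0,1,0,0,0,1,0,0,0,1,0,0,0,1,0,0,0,1,0,0,0,1,0,0,0,1,0,0,0,1,0,0,0,1,0,0,0,1,0,0,0,1,0,0,0,1,0,0,0,1,0,0,0,1,0,0,0,1,0,0,0,1,0,0,0,1,0,0,0,1]'
python3 plan.py .432 -.325 .245 12.2
```

```text
time_s: 13.78
eef_pos: [0.6886, -0.0065, 0.2452]
ee_rot: [-180.0, -0.0, 13.5]
ft_force: [1.0, 0.4, 0.1]
width: 0.602
grip_force: 0.0
t 13.78 [ 0.6886 -0.0065  0.2452] [-180.    -0.    13.5] F [1.  0.4 0.1] w 0.602 g 0.0
spin 0.31 | shift after spin x -6.36 y 5.14 z 0.00 j7 -60
```

```bash
python3 -m creep '[0,0,0,0.31,-0.53,0.43,0,0,-0.53,0.43,0,0,-0.53,0.43,0,0,-0.53,0.43,0,0,-0.53,0.43,0,0,-0.53,0.43,0,0,-0.53,0.43,0,0,-0.53,0.43,0,0,-0.53,0.43,0,0,-0.53,0.43,0,0,-0.53,0.43,0,0,-0.53,0.43,0,0,0,0,0,0,0,0,0,0]'
python3 look.py | grep -E "bar|t "; python3 plan.py .432 -.325 .014 12.2
```

```text
time_s: 15.65
eef_pos: [0.4335, -0.326, 0.2453]
ee_rot: [-180.0, -0.0, 12.4]
ft_force: [-0.1, -0.2, 0.7]
width: 0.598
grip_force: 0.0
blob [109. 122. 130.] z98 0.021 rect [ 745. -586.] [ 27. 458.] 90.0
blob [115. 125. 133.] z98 0.113 rect [763. -68.] [68. 66.] 53.9
blob [126. 143. 151.] z98 0.052 rect [ 759. -210.] [109. 109.] 82.5
blob [ 76. 157. 176.] z98 0.049 rect [ 638. -455.] [100.  67.] 13.7
blob [ 54.  78. 121.] z98 0.043 rect [ 595. -241.] [53. 55.] 46.7
blob [155. 174. 181.] z98 0.053 rect [ 586. -341.] [56. 57.] 45.0
blob [38. 43. 51.] z98 0.028 rect [ 540. -137.] [75. 22.] 24.9
blob [ 29.  34. 104.] z98 0.022 rect [ 530. -429.] [68. 44.] 5.1
blob [78. 83. 87.] z98 0.015 rect [ 476. -317.] [33. 32.] 24.4
blob [ 45.  94. 114.] z98 0.025 rect [ 415. -329.] [75. 21.] 11.8
blob [158. 168. 169.] z98 0.104 rect [365.  24.] [56. 33.] 0.1
blob [56. 51. 45.] z98 0.088 rect [ 346. -151.] [102.  74.] 51.5
blob [ 32.  58. 104.] z98 0.038 rect [ 336. -308.] [12. 48.] 48.8
blob [110. 123. 129.] z98 0.021 rect [ 270. -587.] [ 26. 139.] 89.9
  bar [68. 75. 80.] mean [ 0.658  -0.5775] dir 0.1 [283.  11.]
  bar [ 41.  93. 114.] mean [ 0.6276 -0.4254] dir 13.9 [97.  4.]
  bar [37. 42. 50.] mean [ 0.5394 -0.1368] dir 24.9 [75. 22.]
  bar [ 45.  97. 117.] mean [ 0.4112 -0.3281] dir 13.4 [75. 21.]
  bar [68. 74. 79.] mean [ 0.2647 -0.578 ] dir -0.3 [  9. 128.]
t 15.7 [ 0.4338 -0.3256  0.2452] [-180.    -0.    12.4] F [0.2 0.3 0.4] w 0.594 g 0.0
t 15.7 [ 0.4338 -0.3256  0.2452] [-180.    -0.    12.4] F [0.2 0.3 0.4] w 0.594 g 0.0
spin 0.06 | shift after spin x -0.03 y -0.02 z 4.62 j7 -28
```

```bash
python3 -m creep '[0,0,0.6,0,0,0,0.6,0,0,0,0.6,0,0,0,0.6,0,0,0,0.6,0,0,0,0.5,0,0,0,0.5,0,0,0,0.4,0,0,0,0.2,0,0,0,0,0]' 60
python3 -m creep '[0,0,0,0,0,0,0,0,0,0,0,0,0,0,0,0,0,0,0,0,0,0,0,0]' 0 60
python3 -m creep '[0,0,-0.2,0,0,0,-0.4,0,0,0,-0.5,0,0,0,-0.5,0,0,0,-0.5,0,0,0,-0.5,0,0,0,-0.5,0,0,0,-0.5,0,0,0,-0.5,0,0,0,-0.5,0,0,0,0,0]'
python3 plan.py .549 .273 .245 3.6
```

```text
time_s: 16.95
eef_pos: [0.433, -0.3262, 0.0149]
ee_rot: [-180.0, 0.0, 12.3]
ft_force: [-0.8, 0.8, 0.5]
width: 0.599
grip_force: 0.0
time_s: 17.7
eef_pos: [0.4335, -0.3269, 0.0162]
ee_rot: [179.9, -0.1, 12.3]
ft_force: [-1.0, 1.5, 7.7]
width: 0.218
grip_force: 59.3
time_s: 19.08
eef_pos: [0.4334, -0.3272, 0.2476]
ee_rot: [179.9, -0.2, 12.3]
ft_force: [-0.2, 1.8, -1.5]
width: 0.216
grip_force: 58.8
t 19.07 [ 0.4334 -0.3272  0.2476] [179.9  -0.2  12.3] F [-0.2  1.8 -1.5] w 0.216 g 58.793386816978455
spin 2.17 | shift after spin x 3.06 y -11.84 z 0.05 j7 -28
```

```bash
python3 -m creep '[0,0,0,0.7,0,0,0,0.7,0,0,0,0.77,0.15,-0.7,0,0,0.15,-0.7,0,0,0.15,-0.7,0,0,0.15,-0.7,0,0,0.15,-0.7,0,0,0.15,-0.7,0,0,0.15,-0.7,0,0,0.15,-0.7,0,0,0.15,-0.7,0,0,0.15,-0.7,0,0,0.15,-0.7,0,0,0.15,-0.7,0,0,0.15,-0.7,0,0,0.15,-0.7,0,0,0.15,-0.7,0,0,0.15,-0.7,0,0,0.15,-0.64,0,0]'
python3 -m creep '[0.2,0,0,0,0.2,0,0,0,0.1,0,0,0,0,0,0,0]'; python3 plan.py .546 .273 .072 3.6
```

```text
time_s: 21.58
eef_pos: [0.522, 0.2734, 0.2444]
ee_rot: [180.0, 0.1, 3.6]
ft_force: [0.1, -0.5, -1.1]
width: 0.219
grip_force: 58.9
time_s: 22.08
eef_pos: [0.5481, 0.2728, 0.2453]
ee_rot: [180.0, 0.0, 3.5]
ft_force: [-0.1, -0.2, -0.9]
width: 0.221
grip_force: 59.0
t 22.07 [0.5481 0.2728 0.2453] [180.    0.    3.5] F [-0.1 -0.2 -0.9] w 0.221 g 58.95478963851929
spin -0.02 | shift after spin x -0.04 y -0.01 z 3.47 j7 -99
```

```bash
python3 -m creep '[0,0,0.5,0,0,0,0.5,0,0,0,0.5,0,0,0,0.5,0,0,0,0.5,0,0,0,0.4,0,0,0,0.3,0,0,0,0.25,0,0,0,0,0]'
python3 -m creep '[0,0,0,0,0,0,0,0,0,0,0,0,0,0,0,0]' 50
python3 -m creep '[0,0,-0.3,0,0,0,-0.5,0,0,0,-0.5,0,0,0,-0.5,0,0,0,-0.5,0,0,0,-0.5,0,0,0,-0.5,0,0,0,-0.2,0]'
python3 look.py | grep -E "bar|t "; python3 plan.py .486 -.431 .245 3.8
```

```text
time_s: 23.2
eef_pos: [0.5473, 0.2738, 0.0721]
ee_rot: [180.0, 0.1, 3.6]
ft_force: [-0.1, 0.3, -1.4]
width: 0.216
grip_force: 59.0
time_s: 23.7
eef_pos: [0.5477, 0.2741, 0.0731]
ee_rot: [-180.0, -0.0, 3.6]
ft_force: [-0.2, -0.5, -0.2]
width: 0.5
grip_force: 0.0
time_s: 24.7
eef_pos: [0.5484, 0.274, 0.2501]
ee_rot: [-179.9, -0.1, 3.6]
ft_force: [-0.1, 0.2, -0.1]
width: 0.502
grip_force: 0.0
blob [105. 118. 125.] z98 0.021 rect [ 740. -586.] [465.  28.] 0.0
blob [112. 122. 129.] z98 0.113 rect [763. -68.] [68. 65.] 51.9
blob [122. 139. 147.] z98 0.052 rect [ 759. -210.] [107. 108.] 85.4
blob [ 74. 153. 173.] z98 0.049 rect [ 638. -455.] [100.  69.] 13.8
blob [ 52.  75. 117.] z98 0.043 rect [ 595. -241.] [53. 54.] 45.0
blob [152. 171. 178.] z98 0.053 rect [ 586. -341.] [56. 56.] 45.9
blob [37. 42. 50.] z98 0.027 rect [ 540. -137.] [74. 22.] 25.0
blob [ 50.  68. 143.] z98 0.025 rect [ 499. -431.] [127.  45.] 2.2
blob [104. 117. 123.] z98 0.021 rect [ 341. -586.] [ 27. 281.] 90.0
blob [117. 126. 130.] z98 0.103 rect [365.  23.] [33. 56.] 89.6
blob [81. 74. 65.] z98 0.088 rect [ 346. -150.] [104.  74.] 55.3
blob [ 55.  93. 155.] z98 0.054 rect [ 321. -326.] [59. 59.] 90.0
  bar [66. 72. 78.] mean [ 0.6475 -0.5785] dir 0.9 [293.  24.]
  bar [ 75.  90. 103.] mean [ 0.7371 -0.0694] dir -87.6 [22. 64.]
  bar [ 40.  91. 111.] mean [ 0.6289 -0.4251] dir 14.0 [97.  4.]
  bar [36. 40. 48.] mean [ 0.5395 -0.1366] dir 24.9 [74. 22.]
  bar [ 55.  86. 126.] mean [ 0.4697 -0.4322] dir 3.9 [69. 21.]
  bar [66. 71. 76.] mean [ 0.3416 -0.5783] dir -0.5 [ 24. 282.]
t 24.75 [0.5486 0.2741 0.2504] [-179.9   -0.2    3.6] F [0.9 0.2 0.4] w 0.502 g 0.0
t 24.75 [0.5486 0.2741 0.2504] [-179.9   -0.2    3.6] F [0.9 0.2 0.4] w 0.502 g 0.0
spin -0.05 | shift after spin x -2.18 y 13.99 z 0.11 j7 -99
```

```bash
python3 -m creep '[-0.11,0.7,0,0,-0.11,0.7,0,0,-0.11,0.7,0,0,-0.11,0.7,0,0,-0.11,0.7,0,0,-0.11,0.7,0,0,-0.11,0.7,0,0,-0.11,0.7,0,0,-0.11,0.7,0,0,-0.11,0.7,0,0,-0.11,0.7,0,0,-0.11,0.7,0,0,-0.11,0.7,0,0,-0.11,0.7,0,0,-0.11,0.7,0,0,-0.11,0.7,0,0,-0.11,0.7,0,0,-0.11,0.7,0,0,-0.11,0.7,0,0,-0.11,0.7,0,0]'
python3 -m creep '[0,0,0.1,0,0,0,0,0,0,0,0,0]'; python3 look.py | grep -E "bar.*0.4[0-9]* -0.4|138"; python3 plan.py .486 -.431 .014 3.9
```

```text
time_s: 27.25
eef_pos: [0.4818, -0.4323, 0.2469]
ee_rot: [-179.9, 0.1, 3.6]
ft_force: [0.6, 0.9, -0.8]
width: 0.502
grip_force: 0.0
time_s: 27.62
eef_pos: [0.4828, -0.4301, 0.2424]
ee_rot: [-179.9, 0.0, 3.7]
ft_force: [-0.2, 0.2, -0.0]
width: 0.495
grip_force: 0.0
t 27.68 [ 0.4829 -0.4302  0.2426] [-179.9   -0.     3.7] F [-0.9 -0.2 -0.1] w 0.497 g 0.0
spin -0.04 | shift after spin x 0.06 y 0.02 z 4.57 j7 -27
```

```bash
python3 -m creep '[0.06,0,0.6,0,0,0,0.6,0,0,0,0.6,0,0,0,0.6,0,0,0,0.6,0,0,0,0.5,0,0,0,0.5,0,0,0,0.4,0,0,0,0.15,0,0,0,0,0]' 60
python3 -m creep '[0,0,0,0,0,0,0,0,0,0,0,0,0,0,0,0,0,0,0,0,0,0,0,0]' 0 60
python3 -m creep '[0,0,-0.2,0,0,0,-0.4,0,0,0,-0.5,0,0,0,-0.5,0,0,0,-0.5,0,0,0,-0.5,0,0,0,-0.5,0,0,0,-0.5,0,0,0,-0.5,0,0,0,-0.5,0,0,0,0,0]'
python3 plan.py .5375 .330 .245 3.6
```

```text
time_s: 28.92
eef_pos: [0.4853, -0.4313, 0.0153]
ee_rot: [-180.0, 0.0, 3.6]
ft_force: [-0.9, 0.2, 1.7]
width: 0.599
grip_force: 0.0
time_s: 29.68
eef_pos: [0.4857, -0.4321, 0.0165]
ee_rot: [179.9, -0.1, 3.6]
ft_force: [-1.1, -0.5, 6.1]
width: 0.218
grip_force: 60.4
time_s: 31.05
eef_pos: [0.4856, -0.4324, 0.2483]
ee_rot: [179.8, -0.2, 3.6]
ft_force: [-0.7, 0.6, -0.3]
width: 0.216
grip_force: 59.6
t 31.05 [ 0.4856 -0.4324  0.2483] [179.8  -0.2   3.6] F [-0.7  0.6 -0.3] w 0.216 g 59.62594270706177
spin 0.00 | shift after spin x 1.99 y -15.15 z 0.07 j7 -28
```

```bash
python3 -m creep '[0.1,-0.75,0,0,0.1,-0.75,0,0,0.1,-0.75,0,0,0.1,-0.75,0,0,0.1,-0.75,0,0,0.1,-0.75,0,0,0.1,-0.75,0,0,0.1,-0.75,0,0,0.1,-0.75,0,0,0.1,-0.75,0,0,0.1,-0.75,0,0,0.1,-0.75,0,0,0.1,-0.75,0,0,0.1,-0.75,0,0,0.1,-0.75,0,0,0.1,-0.75,0,0,0.1,-0.75,0,0,0.1,-0.75,0,0,0.1,-0.75,0,0,0.1,-0.75,0,0]'
python3 -m creep '[0,-0.1,0,0,0,0,0,0,0,0,0,0]';python3 plan.py .5375 .330 .072 3.6
```

```text
time_s: 33.55
eef_pos: [0.5369, 0.3244, 0.2447]
ee_rot: [180.0, 0.1, 3.6]
ft_force: [0.1, -1.1, -0.2]
width: 0.219
grip_force: 59.6
time_s: 33.92
eef_pos: [0.5373, 0.3267, 0.2453]
ee_rot: [180.0, 0.0, 3.5]
ft_force: [-0.3, -1.0, -0.7]
width: 0.217
grip_force: 59.6
t 33.92 [0.5373 0.3267 0.2453] [180.    0.    3.5] F [-0.3 -1.  -0.7] w 0.217 g 59.601885080337524
spin -0.02 | shift after spin x 0.01 y -0.07 z 3.47 j7 -102
```

```bash
python3 -m creep '[0,-0.07,0.5,0,0,0,0.5,0,0,0,0.5,0,0,0,0.5,0,0,0,0.5,0,0,0,0.4,0,0,0,0.3,0,0,0,0.25,0,0,0,0,0]'
python3 -m creep '[0,0,0,0,0,0,0,0,0,0,0,0,0,0,0,0]' 37
python3 -m creep '[0,0,-0.3,0,0,0,-0.5,0,0,0,-0.5,0,0,0,-0.5,0,0,0,-0.5,0,0,0,-0.5,0,0,0,-0.5,0,0,0,-0.2,0]'
python3 look.py pics/t2.png| grep -E "rect .5|t "; python3 plan.py .586 -.340 .245 3.6
```

```text
time_s: 35.05
eef_pos: [0.5381, 0.3265, 0.0725]
ee_rot: [179.7, -0.0, 3.4]
ft_force: [0.5, -11.3, -0.0]
width: 0.215
grip_force: 66.1
time_s: 35.55
eef_pos: [0.539, 0.3224, 0.0736]
ee_rot: [179.5, -0.0, 3.2]
ft_force: [-1.4, -21.4, 8.6]
width: 0.372
grip_force: 0.0
time_s: 36.55
eef_pos: [0.5378, 0.3323, 0.2496]
ee_rot: [-179.9, -0.1, 3.6]
ft_force: [-0.2, -0.1, -0.1]
width: 0.373
grip_force: 0.0
blob [104. 117. 124.] z98 0.021 rect [ 741. -586.] [467.  27.] 0.1
blob [111. 121. 128.] z98 0.113 rect [762. -68.] [68. 65.] 49.4
blob [122. 138. 146.] z98 0.052 rect [ 760. -214.] [109. 119.] 15.0
blob [ 73. 152. 172.] z98 0.049 rect [ 638. -456.] [100.  68.] 13.9
blob [ 51.  74. 116.] z98 0.043 rect [ 577. -262.] [54. 55.] 71.2
blob [151. 170. 177.] z98 0.053 rect [ 586. -342.] [56. 56.] 88.6
blob [37. 42. 50.] z98 0.028 rect [ 542. -136.] [80. 22.] 25.1
blob [103. 116. 123.] z98 0.02 rect [ 341. -586.] [ 27. 281.] 90.0
blob [154. 163. 164.] z98 0.103 rect [365.  23.] [33. 56.] 89.9
blob [80. 73. 64.] z98 0.087 rect [ 346. -151.] [102.  74.] 51.7
blob [ 55.  92. 154.] z98 0.054 rect [ 320. -326.] [59. 59.] 47.8
t 36.6 [0.5379 0.3324 0.25  ] [-179.9   -0.2    3.6] F [1.3 0.4 0.5] w 0.374 g 0.0
t 36.6 [0.5379 0.3324 0.25  ] [-179.9   -0.2    3.6] F [1.3 0.4 0.5] w 0.374 g 0.0
spin 0.01 | shift after spin x 0.12 y 13.48 z 0.10 j7 -103
```

```bash
python3 -m creep '[0,0.7,0,0,0,0.7,0,0,0,0.7,0,0,0,0.7,0,0,0,0.7,0,0,0,0.7,0,0,0,0.7,0,0,0,0.7,0,0,0,0.7,0,0,0,0.7,0,0,0,0.7,0,0,0,0.7,0,0,0,0.7,0,0,0,0.7,0,0,0,0.7,0,0,0,0.7,0,0,0,0.7,0,0,0,0.7,0,0,0,0.7,0,0]' 60
python3 -m creep '[0.12,0.1,0.1,0,0,0,0,0,0,0,0,0]'; python3 look.py pics/t3.png| grep -E "rect .5"; python3 plan.py .586 -.340 .030 3.6
python3 - <<'E'
import cv2
p=cv2.imread('pics/t3.png'); cv2.imwrite('pics/t3c.png',cv2.resize(p[100:310,85:265],None,fx=2.8,fy=2.8))
E
```

```text
time_s: 38.98
eef_pos: [0.5789, -0.3324, 0.2466]
ee_rot: [-180.0, 0.1, 3.6]
ft_force: [0.1, -0.2, 0.1]
width: 0.602
grip_force: 0.0
time_s: 39.35
eef_pos: [0.5858, -0.3346, 0.2422]
ee_rot: [-179.9, 0.0, 3.7]
ft_force: [-0.0, 0.5, 0.1]
width: 0.6
grip_force: 0.0
t 39.4 [ 0.5858 -0.3348  0.2425] [-179.9    0.     3.7] F [ 0.2 -0.4  0.1] w 0.599 g 0.0
spin 0.03 | shift after spin x -0.00 y 0.10 z 4.25 j7 -39
```

View pics/t3c.png

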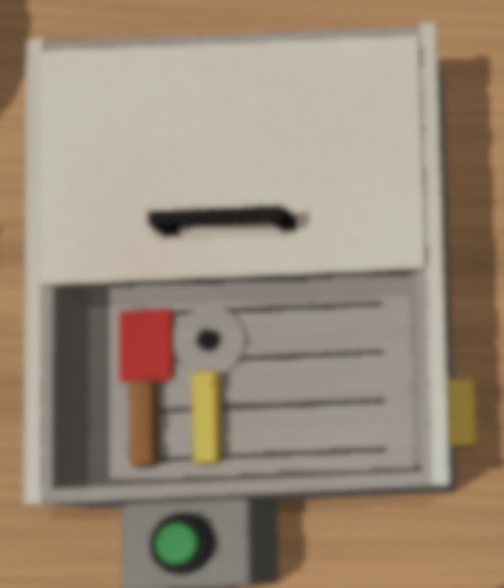

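The spatula and wheel both lie in the left part of the well (crop px 120–240), and the right half is free. Next is the stamp.

```bash
python3 -m creep '[0,0.1,0.6,0,0,0,0.6,0,0,0,0.6,0,0,0,0.6,0,0,0,0.6,0,0,0,0.5,0,0,0,0.4,0,0,0,0.25,0,0,0,0.1,0,0,0,0,0]' 60
python3 -m creep '[0,0,0,0,0,0,0,0,0,0,0,0,0,0,0,0,0,0,0,0,0,0,0,0]' 0 50
python3 -m creep '[0,0,-0.2,0,0,0,-0.4,0,0,0,-0.5,0,0,0,-0.5,0,0,0,-0.5,0,0,0,-0.5,0,0,0,-0.5,0,0,0,-0.5,0,0,0,-0.5,0,0,0,-0.25,0,0,0,0,0]'
python3 - <<'E'
from look import *
p,P=look(save="pics/t4.png"); X,Y,Z=P[...,0],P[...,1],P[...,2]
B=(X>.4)&(X<.72)&(Y>.02)&(Y<.42)
for nm,m in(("floor",B&(abs(Z-.05)<.006)),("rim",B&(Z>.114)&(Z<.124)),("tools",B&(Z>.056)&(Z<.09))):
    c=comps(p,P,m,80); q=np.concatenate([P[k] for k in c]); r=rect(q); print(nm,len(q),np.round(r[0]),np.round(r[1]),round(r[2],1))
E
python3 plan.py .6 .17 .245 3.6
```

```text
time_s: 40.65
eef_pos: [0.5859, -0.3415, 0.0306]
ee_rot: [180.0, -0.0, 3.6]
ft_force: [0.3, 0.8, 0.0]
width: 0.598
grip_force: 0.0
time_s: 41.4
eef_pos: [0.5861, -0.342, 0.031]
ee_rot: [179.9, -0.1, 3.6]
ft_force: [1.0, -1.6, 5.4]
width: 0.285
grip_force: 48.8
time_s: 42.78
eef_pos: [0.5858, -0.3415, 0.2489]
ee_rot: [180.0, -0.1, 3.6]
ft_force: [0.0, 0.1, -0.9]
width: 0.285
grip_force: 49.3
blob [108. 121. 128.] z98 0.022 rect [ 909. -587.] [130.  27.] 0.3
blob [116. 127. 134.] z98 0.114 rect [763. -68.] [68. 65.] 54.2
blob [127. 144. 152.] z98 0.052 rect [ 758. -210.] [107. 108.] 46.9
blob [107. 120. 128.] z98 0.021 rect [ 565. -586.] [116.  27.] 0.1
blob [ 51.  73. 115.] z98 0.044 rect [ 583. -257.] [38. 56.] 43.8
blob [36. 41. 48.] z98 0.027 rect [ 541. -136.] [77. 24.] 22.2
blob [109. 121. 128.] z98 0.02 rect [ 341. -587.] [281.  27.] 0.0
blob [146. 157. 164.] z98 0.103 rect [365.  23.] [33. 56.] 89.7
blob [ 59.  99. 162.] z98 0.053 rect [ 318. -328.] [54. 59.] 43.2
  bar [69. 76. 83.] mean [ 0.555  -0.5793] dir 3.7 [106.  25.]
  bar [35. 40. 47.] mean [ 0.5394 -0.1367] dir 25.0 [74. 22.]
  bar [68. 74. 79.] mean [ 0.3454 -0.5783] dir -0.4 [ 23. 282.]
floor 7232 [562. 243.] [166. 271.] 3.7
rim 2550 [597. 238.] [265. 322.] 3.6
tools 2328 [519. 294.] [246. 163.] 4.2
t 42.83 [ 0.5855 -0.341   0.2477] [-180.    -0.     3.6] F [-0.6  0.7 -0.3] w 0.287 g 49.245159219597895
spin 0.01 | shift after spin x 0.93 y -10.18 z 0.05 j7 -39
```

```bash
python3 -m creep '[0.06,-0.66,0,0,0.06,-0.66,0,0,0.06,-0.66,0,0,0.06,-0.66,0,0,0.06,-0.66,0,0,0.06,-0.66,0,0,0.06,-0.66,0,0,0.06,-0.66,0,0,0.06,-0.66,0,0,0.06,-0.66,0,0,0.06,-0.66,0,0,0.06,-0.66,0,0,0.06,-0.66,0,0,0.06,-0.66,0,0,0.06,-0.66,0,0,0.1,-0.66,0,0,0,0,0,0,0,0,0,0]'
python3 plan.py .603 .192 .086 3.6
```

```text
time_s: 45.08
eef_pos: [0.6016, 0.1879, 0.2469]
ee_rot: [179.9, 0.1, 3.6]
ft_force: [-0.4, -1.0, -1.2]
width: 0.284
grip_force: 49.3
t 45.08 [0.6016 0.1879 0.2469] [1.799e+02 1.000e-01 3.600e+00] F [-0.4 -1.  -1.2] w 0.284 g 49.341529878087655
spin 0.00 | shift after spin x 0.03 y -0.08 z 3.22 j7 -88
```

```bash
python3 -m creep '[0,-0.05,0.5,0,0,0,0.5,0,0,0,0.5,0,0,0,0.5,0,0,0,0.5,0,0,0,0.4,0,0,0,0.2,0,0,0,0.12,0,0,0,0,0,0,0,0,0]'
python3 -m creep '[0,0,0,0,0,0,0,0,0,0,0,0,0,0,0,0]' 50
python3 -m creep '[0,0,-0.3,0,0,0,-0.5,0,0,0,-0.5,0,0,0,-0.5,0,0,0,-0.5,0,0,0,-0.5,0,0,0,-0.4,0,0,0,0,0]'
python3 look.py pics/t5.png | grep -E "rect .5"; python3 plan.py .577 -.262 .245 3.6
```

```text
time_s: 46.32
eef_pos: [0.6025, 0.1914, 0.0875]
ee_rot: [-180.0, -0.1, 3.6]
ft_force: [-0.1, 0.8, 0.3]
width: 0.286
grip_force: 49.3
time_s: 46.82
eef_pos: [0.602, 0.1913, 0.0869]
ee_rot: [-180.0, -0.0, 3.6]
ft_force: [-0.6, -0.2, -0.4]
width: 0.504
grip_force: 0.0
time_s: 47.82
eef_pos: [0.6029, 0.1913, 0.2487]
ee_rot: [-179.9, -0.2, 3.6]
ft_force: [0.3, 0.2, 0.5]
width: 0.5
grip_force: 0.0
t 47.88 [0.6021 0.1914 0.2473] [-1.8e+02 -1.0e-01  3.6e+00] F [-0.1  1.1 -0.9] w 0.497 g 0.0
spin 0.01 | shift after spin x -1.07 y 9.02 z 0.05 j7 -88
```

```bash
python3 -m creep '[-0.07,0.6,0,0,-0.07,0.6,0,0,-0.07,0.6,0,0,-0.07,0.6,0,0,-0.07,0.6,0,0,-0.07,0.6,0,0,-0.07,0.6,0,0,-0.07,0.6,0,0,-0.07,0.6,0,0,-0.07,0.6,0,0,-0.07,0.6,0,0,-0.07,0.6,0,0,-0.07,0.6,0,0,-0.07,0.6,0,0,-0.07,0.6,0,0,0,0,0,0,0,0,0,0]' 100
python3 look.py pics/t5.png | grep -E "rect .?.[56]"; python3 plan.py .577 -.262 .016 3.6
python3 - <<'E'
import cv2
p=cv2.imread('pics/t5.png'); cv2.imwrite('pics/t5c.png',cv2.resize(p[100:310,85:455],None,fx=2,fy=2))
E
```

```text
time_s: 50.0
eef_pos: [0.5779, -0.2601, 0.2457]
ee_rot: [-179.9, 0.1, 3.7]
ft_force: [0.2, -0.4, -0.2]
width: 0.999
grip_force: 0.0
blob [115. 125. 133.] z98 0.113 rect [764. -68.] [67. 71.] 7.6
blob [ 78. 159. 179.] z98 0.049 rect [ 619. -461.] [61. 67.] 13.6
blob [34. 38. 45.] z98 0.028 rect [ 553. -131.] [46. 22.] 25.0
t 50.05 [ 0.5782 -0.2597  0.2459] [-1.799e+02  1.000e-01  3.700e+00] F [-0.  -0.   0.9] w 1.001 g 0.0
spin 0.03 | shift after spin x -0.03 y 0.05 z 4.60 j7 -45
```

View pics/t5c.png

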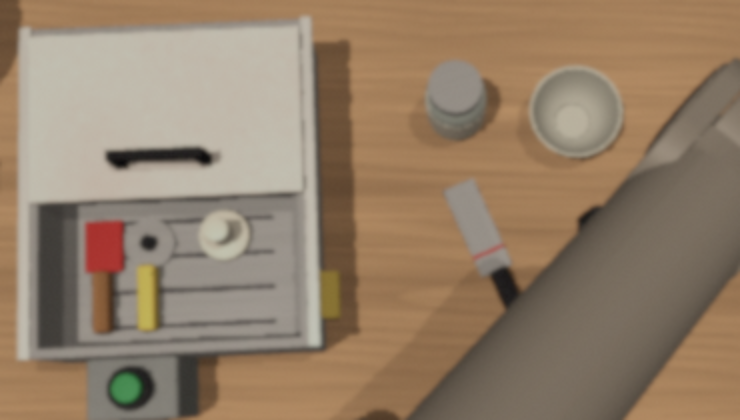

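The stamp stands upright in the well at crop (224,234). The cutter's under the gripper, so I'll grip it.

```bash
python3 -m creep '[-0.03,0.05,0.6,0,0,0,0.6,0,0,0,0.6,0,0,0,0.6,0,0,0,0.6,0,0,0,0.6,0,0,0,0.5,0,0,0,0.3,0,0,0,0.2,0,0,0,0,0,0,0,0,0]'
python3 -m creep '[0,0,0,0,0,0,0,0,0,0,0,0,0,0,0,0,0,0,0,0]' 0 40
python3 -m creep '[0,0,-0.2,0,0,0,-0.4,0,0,0,-0.5,0,0,0,-0.5,0,0,0,-0.5,0,0,0,-0.5,0,0,0,-0.5,0,0,0,-0.5,0,0,0,-0.5,0,0,0,-0.5,0,0,0,0,0]'
python3 plan.py .5245 .172 .245 3.6
```

```text
time_s: 51.42
eef_pos: [0.5773, -0.264, 0.0176]
ee_rot: [180.0, -0.1, 3.6]
ft_force: [0.2, -0.5, 0.0]
width: 0.996
grip_force: 0.0
time_s: 52.05
eef_pos: [0.5772, -0.2639, 0.0175]
ee_rot: [180.0, -0.1, 3.6]
ft_force: [-1.2, 0.3, 6.5]
width: 0.633
grip_force: 42.5
time_s: 53.42
eef_pos: [0.5774, -0.2646, 0.2497]
ee_rot: [179.9, -0.2, 3.6]
ft_force: [0.4, -0.3, -1.0]
width: 0.633
grip_force: 42.1
t 53.42 [ 0.5774 -0.2646  0.2497] [179.9  -0.2   3.6] F [ 0.4 -0.3 -1. ] w 0.633 g 42.14545623399317
spin 0.00 | shift after spin x -0.51 y -8.78 z 0.09 j7 -45
```

```bash
python3 -m creep '[-0.04,-0.6,0,0,-0.04,-0.6,0,0,-0.04,-0.6,0,0,-0.04,-0.6,0,0,-0.04,-0.6,0,0,-0.04,-0.6,0,0,-0.04,-0.6,0,0,-0.04,-0.6,0,0,-0.04,-0.6,0,0,-0.04,-0.6,0,0,-0.04,-0.6,0,0,-0.04,-0.6,0,0,-0.04,-0.6,0,0,-0.04,-0.6,0,0,0,-0.4,0,0,0,0,0,0,0,0,0,0]'
python3 plan.py .5245 .172 .073 3.6
```

```text
time_s: 55.55
eef_pos: [0.5211, 0.1721, 0.2468]
ee_rot: [180.0, 0.0, 3.5]
ft_force: [1.1, -0.3, -0.4]
width: 0.635
grip_force: 42.2
t 55.55 [0.5211 0.1721 0.2468] [180.    0.    3.5] F [ 1.1 -0.3 -0.4] w 0.635 g 42.24560909089632
spin -0.02 | shift after spin x 0.07 y 0.01 z 3.48 j7 -92
```

```bash
python3 -m creep '[0.07,0,0.5,0,0,0,0.5,0,0,0,0.5,0,0,0,0.5,0,0,0,0.5,0,0,0,0.4,0,0,0,0.3,0,0,0,0.2,0,0,0,0.08,0,0,0,0,0,0,0,0,0]'
python3 -m creep '[0,0,0,0,0,0,0,0,0,0,0,0,0,0,0,0]' 85
python3 -m creep '[0,0,-0.3,0,0,0,-0.5,0,0,0,-0.5,0,0,0,-0.5,0,0,0,-0.5,0,0,0,-0.5,0,0,0,-0.5,0,0,0,0,0]'
python3 -m creep '[0,0,0,-1,0,0,0,-1,0,0,0,-1,0,0,0,-1,0,0,0,-1,0,0,0,-1,0,0,0,-1,0,0,0,-1,0,0,0,-1,0,0,0,-1,0,0,0,-1,0,0,0,-1,0,0,0,-1,0,0,0,-1,0,0,0,-1,0,0,0,-1,0,0,0,-1,0,0,0,-1,0,0,0,-1,0,0,0,-1]' 60
python3 plan.py .670 .241 .245 93.6
```

```text
time_s: 56.92
eef_pos: [0.5248, 0.174, 0.0733]
ee_rot: [-180.0, -0.0, 3.6]
ft_force: [1.1, 0.3, -0.2]
width: 0.635
grip_force: 42.2
time_s: 57.42
eef_pos: [0.5244, 0.1739, 0.0728]
ee_rot: [-180.0, -0.0, 3.6]
ft_force: [0.7, -0.0, -0.4]
width: 0.851
grip_force: 0.0
time_s: 58.42
eef_pos: [0.5256, 0.1739, 0.2402]
ee_rot: [-179.9, -0.2, 3.6]
ft_force: [-0.4, 0.1, -1.3]
width: 0.85
grip_force: 0.0
time_s: 60.92
eef_pos: [0.5239, 0.1735, 0.2372]
ee_rot: [-179.9, 0.0, 83.7]
ft_force: [0.8, -0.6, -0.2]
width: 0.597
grip_force: 0.0
t 60.92 [0.5239 0.1735 0.2372] [-179.9    0.    83.7] F [ 0.8 -0.6 -0.2] w 0.597 g 0.0
spin -2.46 | shift after spin x 1.16 y 3.00 z -0.16 j7 -20
```

```bash
python3 -m creep '[0,0,0,-0.8,0,0,0,-0.8,0,0,0,-0.86,0.2,0.5,0,0,0.2,0.5,0,0,0.2,0.5,0,0,0.2,0.5,0,0,0.2,0.5,0,0,0.16,0.5,0,0,0,0,0,0,0,0,0,0]' 60
python3 plan.py .670 .241 .155 93.6
python3 - <<'E'
from h import *
p,d=imaging.snapshot("scene"); cv2.imwrite("pics/s2.png",cv2.resize(p[200:480,280:600],None,fx=2,fy=2))
E
```

```text
time_s: 62.3
eef_pos: [0.6698, 0.2402, 0.2371]
ee_rot: [-179.9, 0.0, 93.4]
ft_force: [-1.0, -0.1, 0.0]
width: 0.6
grip_force: 0.0
t 62.3 [0.6698 0.2402 0.2371] [-179.9    0.    93.4] F [-1.  -0.1  0. ] w 0.6 g 0.0
spin -0.04 | shift after spin x 0.02 y 0.00 z 1.64 j7 -8
```

View pics/s2.png

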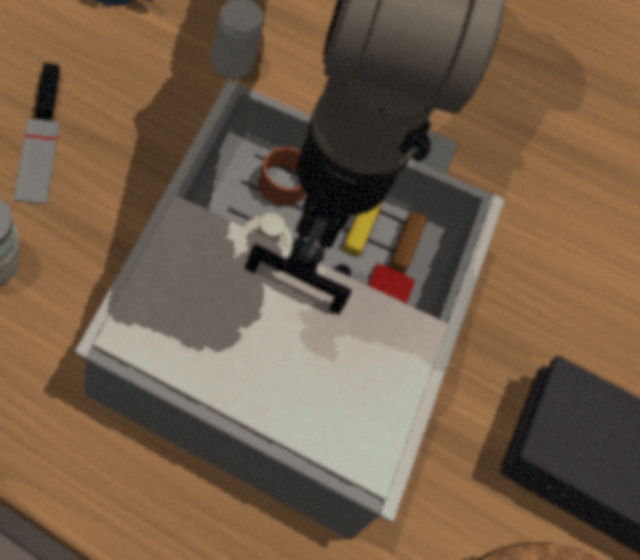

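All four tools are in the well: cutter (284,176), stamp (270,230), wheel (362,230) and spatula (400,260). I'll shut the cover now.

```bash
python3 -m creep '[0,0,0.4,0,0,0,0.4,0,0,0,0.4,0,0,0,0.3,0,0,0,0.14,0,0,0,0,0]'
python3 -m creep '[0,0,0,0,0,0,0,0,0,0,0,0,0,0,0,0,0,0,0,0]' 0 40
python3 -m creep '[0,-0.2,0,0,0,-0.2,0,0,0,-0.2,0,0,0,-0.2,0,0,0,-0.2,0,0,0,-0.2,0,0,0,-0.2,0,0,0,-0.2,0,0,0,-0.2,0,0,0,-0.2,0,0,0,-0.2,0,0,0,-0.2,0,0,0,-0.2,0,0,0,-0.2,0,0,0,-0.2,0,0,0,-0.15,0,0,0,0,0,0]'
python3 -m creep '[0,-0.07,0,0,0,-0.07,0,0,0,0,0,0]'; python3 -m creep '[0,-0.06,0,0,0,-0.06,0,0,0,0,0,0]'
```

```text
time_s: 63.1
eef_pos: [0.6705, 0.2407, 0.1553]
ee_rot: [-180.0, 0.0, 93.5]
ft_force: [-0.4, -0.2, -0.5]
width: 0.6
grip_force: 0.0
time_s: 63.72
eef_pos: [0.6694, 0.2409, 0.1566]
ee_rot: [-179.9, -0.0, 93.5]
ft_force: [-6.5, -1.5, 6.0]
width: 0.131
grip_force: 40.8
time_s: 65.85
eef_pos: [0.5125, 0.231, 0.1565]
ee_rot: [-180.0, -0.0, 93.5]
ft_force: [-1.5, -1.4, 11.8]
width: 0.134
grip_force: 41.7
time_s: 66.22
eef_pos: [0.5062, 0.2306, 0.1565]
ee_rot: [180.0, -0.0, 93.5]
ft_force: [1.1, -0.4, 9.5]
width: 0.131
grip_force: 41.5
time_s: 66.6
eef_pos: [0.5046, 0.2305, 0.1566]
ee_rot: [179.4, -0.0, 93.4]
ft_force: [16.2, 1.3, -8.0]
width: 0.13
grip_force: 39.9
```

```bash
python3 -m creep '[0,0.06,0,0,0,0,0,0,0,0,0,0,0,0,0,0]' 60
python3 -m creep '[0,0,-0.4,0,0,0,-0.4,0,0,0,-0.4,0,0,0,-0.4,0,0,0,-0.2,0,-0.5,0,0,0,-0.5,0,0,0,-0.5,0,0,0,-0.5,0,0,0,-0.5,0,0,0,-0.5,0,0,0,-0.5,0,0,0,-0.5,0,0,0,-0.5,0,0,0,-0.5,0,0,0,-0.5,0,0,0,-0.5,0,0,0,-0.5,0,0,0,-0.5,0,0,0]' 60
python3 -m creep '[0,0,0,0.85,0,0,0,0.85,0,0,0,0.85,0,0,0,0.85,0,0,0,0.85,0,0,0,0.85,0,0,0,0.85,0,0,0,0.85,0,0,0,0.85,0,0,0,0.85,0,0,0,0.85,0,0,0,0.85,0,0,0,0.85,0,0,0,0.85,0,0,0,0.85,0,0,0,0.85,0,0,0,0.85,0,0,0,0.85,0,0,0,0.85,0,0,0,0.9]'
cat > lip.py <<'E'
from h import *
p,P=cloud("top"); X,Y,Z=P[...,0],P[...,1],P[...,2]; q=p.astype(int)
B=(X>.4)&(X<.65)&(Y>.03)&(Y<.13)&(Z>.018)&(Z<.036)&(q[...,2]>q[...,0]*1.7)&(q[...,1]>80)
k=P[B]; r=cv2.minAreaRect((k[:,:2]*1000).astype(np.float32)); print("lip",len(k),np.median(k,0).round(4),[np.round(a,1) for a in r])
B=(X>.35)&(X<.9)&(Y>.03)&(Y<.45)&(Z>.123)&(Z<.135); k=P[B]; r=cv2.minAreaRect((k[:,:2]*1000).astype(np.float32)); print("cover",[np.round(a,1) for a in r])
E
python3 lip.py; python3 plan.py .546 -.1335 .245 25
python3 look.py | grep bar
```

```text
time_s: 67.1
eef_pos: [0.5029, 0.2307, 0.1556]
ee_rot: [-180.0, 0.0, 93.5]
ft_force: [-0.1, -0.3, -0.5]
width: 0.598
grip_force: 0.0
time_s: 69.47
eef_pos: [0.5243, -0.1193, 0.2454]
ee_rot: [-180.0, -0.0, 93.5]
ft_force: [-0.5, 0.2, -1.0]
width: 0.597
grip_force: 0.0
time_s: 71.97
eef_pos: [0.5243, -0.1185, 0.2453]
ee_rot: [-180.0, 0.0, 25.2]
ft_force: [0.5, 0.7, 0.9]
width: 0.599
grip_force: 0.0
lip 199 [0.539  0.0728 0.0275] [array([539.2,  73.4]), array([52.8, 19.6]), np.float64(4.6)]
cover [array([645.8, 240.4]), array([362.4, 319. ]), np.float64(3.7)]
t 72.03 [ 0.5243 -0.1184  0.2453] [-180.    0.   25.] F [-0.4  0.9 -0.6] w 0.602 g 0.0
spin 0.01 | shift after spin x 0.27 y 0.46 z 0.01 j7 -38
  bar [66. 73. 78.] mean [ 0.6473 -0.5783] dir 0.8 [292.  24.]
  bar [ 41.  91. 111.] mean [ 0.6284 -0.4253] dir 14.5 [98. 11.]
  bar [66. 72. 77.] mean [ 0.3471 -0.5785] dir -0.6 [ 25. 281.]
```

```bash
python3 -m creep '[0.24,0.46,0.4,0,0,0,0.6,0,0,0,0.6,0,0,0,0.6,0,0,0,0.6,0,0,0,0.6,0,0,0,0.5,0,0,0,0.4,0,0,0,0.22,0,0,0,0.12,0,0,0,0,0,0,0,0,0]' 50
python3 plan.py .545 -.134 .0135 25
python3 -m creep '[0,0,0,0,0,0,0,0,0,0,0,0,0,0,0,0,0,0,0,0,0,0,0,0,0,0,0,0]' 0 115
python3 -m creep '[0,0,-0.1,0,0,0,-0.2,0,0,0,-0.3,0,0,0,-0.4,0,0,0,-0.4,0,0,0,-0.4,0,0,0,0,0,0,0,0,0]'
```

```text
time_s: 73.58
eef_pos: [0.5458, -0.1345, 0.0144]
ee_rot: [180.0, -0.1, 25.3]
ft_force: [-0.7, 0.4, -0.4]
width: 0.496
grip_force: 0.0
t 73.58 [ 0.5458 -0.1345  0.0144] [ 1.80e+02 -1.00e-01  2.53e+01] F [-0.7  0.4 -0.4] w 0.496 g 0.0
spin 0.07 | shift after spin x -0.01 y -0.01 z 0.02 j7 -21
time_s: 74.45
eef_pos: [0.5459, -0.1346, 0.0147]
ee_rot: [180.0, -0.1, 25.3]
ft_force: [-1.1, -0.5, 7.1]
width: 0.23
grip_force: 113.3
time_s: 75.45
eef_pos: [0.5451, -0.134, 0.1036]
ee_rot: [-180.0, 0.0, 25.3]
ft_force: [0.5, 0.6, -0.7]
width: 0.231
grip_force: 112.5
```

```bash
python3 -m creep '[0,0,0,-0.9,0,0,0,-0.9,0,0,0,-0.9,0,0,0,-0.9,0,0,0,-0.9,0,0,0,-0.9,0,0,0,-0.9,0,0,0,-0.9,0,0,0,-0.9,0,0,0,-0.9,0,0,0,-0.9,0,0,0,-0.9,0,0,0,-0.9,0,0,0,-0.9,0,0,0,-0.9,0,0,0,-0.9,0,0,0,-0.9,0,0,0,-0.9,0,0,0,-0.87,0,0,0,0]'
python3 plan.py .5515 -.120 .060 93.6
cat > kn.py <<'E'
from h import *
s=st(); e=s["eef_pos"]; a=np.radians(s["ee_rot"][2])
p,P=cloud("top"); cv2.imwrite("pics/kn.png",p); q=p.astype(int)
D=P-e; L=D[...,0]*np.cos(a)+D[...,1]*np.sin(a); T=-D[...,0]*np.sin(a)+D[...,1]*np.cos(a)
g=(abs(q[...,2]-q[...,0])<30)
for lo in range(20,160,15):
    m=(L>lo/1000)&(L<(lo+15)/1000)&(abs(T)<.03)&(abs(P[...,2]-e[2])<.035)
    if m.sum()>8: k=P[m]; print(lo,m.sum(),"z-tcp",np.median(D[m][:,2]).round(4),"T",T[m].min().round(4),T[m].max().round(4),"Lmax",L[m].max().round(4))
r=(q[...,2]>1.35*q[...,1])&(L>.03)&(L<.09)&(abs(T)<.025)&(abs(P[...,2]-e[2])<.035)&(abs(q[...,1]-q[...,0])<25)
if r.sum(): print("red",r.sum(),"L",np.median(L[r]).round(4),"T",np.median(T[r]).round(4),"world",np.median(P[r],0).round(4))
E
python3 kn.py
```

```text
time_s: 77.95
eef_pos: [0.5447, -0.1344, 0.103]
ee_rot: [-179.9, -0.0, 93.5]
ft_force: [-0.6, 0.5, -1.3]
width: 0.223
grip_force: 112.5
t 77.95 [ 0.5447 -0.1344  0.103 ] [-179.9   -0.    93.5] F [-0.6  0.5 -1.3] w 0.223 g 112.54045486450195
spin -0.02 | shift after spin x 0.28 y 0.15 z 0.86 j7 28
t 77.95 [ 0.5447 -0.1344  0.103 ] [-179.9   -0.    93.5] F [-0.6  0.5 -1.3] w 0.223 g 112.54045486450195
80 64 z-tcp -0.0126 T -0.0205 0.0065 Lmax 0.0948
95 117 z-tcp -0.0125 T -0.0207 0.0194 Lmax 0.1099
110 121 z-tcp -0.0128 T -0.0196 0.0192 Lmax 0.1244
125 126 z-tcp -0.0125 T -0.0198 0.0188 Lmax 0.1398
140 55 z-tcp -0.0131 T -0.0208 0.0176 Lmax 0.1476
```

```bash
python3 -m creep '[0.14,0.07,0.2,0,0.14,0.08,0.3,0,0,0,0.3,0,0,0,0.2,0,0,0,0.12,0,0,0,0,0,0,0,0,0]'
python3 kn.py; python3 plan.py .5422 .0274 .0466 93.6; python3 lip.py
```

```text
time_s: 78.88
eef_pos: [0.5522, -0.1201, 0.0482]
ee_rot: [180.0, 0.0, 93.5]
ft_force: [0.1, 0.8, -2.8]
width: 0.232
grip_force: 112.6
t 78.88 [ 0.5522 -0.1201  0.0482] [180.    0.   93.5] F [ 0.1  0.8 -2.8] w 0.232 g 112.56804943084717
95 55 z-tcp -0.013 T -0.0203 0.008 Lmax 0.109
110 111 z-tcp -0.0125 T -0.0208 0.0189 Lmax 0.125
125 107 z-tcp -0.0124 T -0.0192 0.019 Lmax 0.1394
140 51 z-tcp -0.0127 T -0.0196 0.0182 Lmax 0.1465
t 78.92 [ 0.5523 -0.1201  0.0483] [179.9   0.   93.5] F [ 0.5  0.3 -1.2] w 0.228 g 112.56795287132263
spin -0.02 | shift after spin x 2.96 y -0.02 z 0.03 j7 29
lip 201 [0.5391 0.0729 0.0273] [array([539.1,  73.4]), array([52.9, 19.8]), np.float64(4.6)]
cover [array([645.4, 240.3]), array([363.6, 319. ]), np.float64(3.7)]
```

```bash
python3 -m creep '[0.1,0,0.04,0,0.2,-0.02,0,0,0.2,0,0,0,0.2,0,0,0,0.2,0,0,0,0.2,0,0,0,0.2,0,0,0,0.2,0,0,0,0,0,0,0,0,0,0,0]'; python3 kn.py
python3 plan.py .5422 .0274 .0466 93.6
```

```text
time_s: 80.22
eef_pos: [0.5463, -0.0454, 0.0458]
ee_rot: [180.0, 0.0, 93.5]
ft_force: [-0.3, 0.5, -1.8]
width: 0.23
grip_force: 112.6
t 80.22 [ 0.5463 -0.0454  0.0458] [180.    0.   93.5] F [-0.3  0.5 -1.8] w 0.23 g 112.57146835327148
110 26 z-tcp -0.0142 T -0.0267 -0.009 Lmax 0.1248
125 35 z-tcp -0.0072 T -0.0298 0.0014 Lmax 0.1297
t 80.28 [ 0.5463 -0.0456  0.0458] [180.    0.   93.5] F [ 0.2  0.4 -1.3] w 0.225 g 112.57100343704224
spin -0.02 | shift after spin x 1.46 y 0.01 z -0.02 j7 22
```

Entered without contact; I'll push on to the line.

```bash
python3 -m creep '[0.2,0,0,0,0.2,0,0,0,0.2,0,0,0,0.2,0,0,0,0.2,0,0,0,0.2,0,0,0,0.15,0,0,0,0,0,0,0,0,0,0,0]'; python3 kn.py
python3 plan.py .5422 .0274 .0466 93.6
python3 - <<'E'
import cv2
p=cv2.imread('pics/kn.png'); cv2.imwrite('pics/knc.png',cv2.resize(p[200:330,180:380],None,fx=4,fy=4))
E
```

```text
time_s: 81.4
eef_pos: [0.5421, 0.0219, 0.0458]
ee_rot: [180.0, 0.0, 93.5]
ft_force: [-0.7, -0.7, -1.7]
width: 0.227
grip_force: 112.6
t 81.4 [0.5421 0.0219 0.0458] [180.    0.   93.5] F [-0.7 -0.7 -1.7] w 0.227 g 112.56815314292908
t 81.45 [0.5421 0.0217 0.0458] [180.    0.   93.5] F [-0.2 -0.  -1.5] w 0.233 g 112.56780624389648
spin -0.02 | shift after spin x 0.11 y 0.01 z -0.02 j7 16
```

View pics/knc.png

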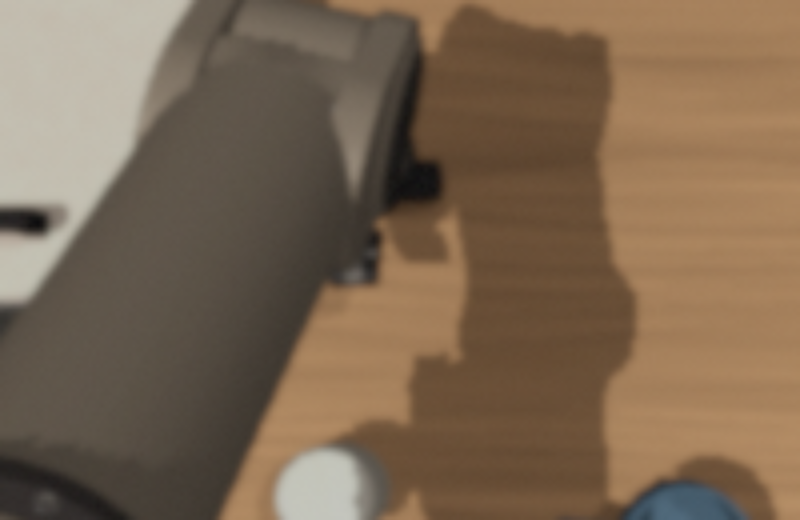

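```bash
python3 -m creep '[0.06,0,0,0,0.05,0,0.02,0,0,0,0.02,0,0,0,0,0,0,0,0,0]'; python3 plan.py .5422 .0274 .0440 93.6
python3 -m creep '[0,0,0,0,0,0,0,0,0,0,0,0,0,0,0,0]' 38
python3 -m creep '[0,0,-0.1,0,0,0,-0.3,0,0,0,-0.4,0,0,0,-0.5,0,0,0,-0.5,0,0,0,-0.5,0,0,0,-0.5,0,0,0,-0.5,0,0,0,-0.5,0,-0.5,0,0,0,-0.5,0,0,0,-0.5,0,0,0,-0.5,0,0,0,-0.5,0,0,0,-0.5,0,0,0,-0.5,0,0,0,-0.5,0,0,0]'
cat > kf.py <<'E'
from h import *
c=np.array([538.6,83.1]); a=np.radians(3.6); ux=np.array([np.cos(a),np.sin(a)]); uy=np.array([-np.sin(a),np.cos(a)])
p,P=cloud("top"); cv2.imwrite("pics/kf.png",p); cv2.imwrite("pics/kfc.png",cv2.resize(p[210:300,200:320],None,fx=6,fy=6,interpolation=cv2.INTER_CUBIC)); q=p.astype(int); D=P[...,:2]*1000-c; x=D@ux; y=D@uy; Z=P[...,2]
m=(q.max(2)<75)&(Z>.025)&(Z<.07)&(y>-140)&(y<-5)&(abs(x)<40)
k=P[m]; r=cv2.minAreaRect((k[:,:2]*1000).astype(np.float32)); print("handle",m.sum(),[np.round(b,1) for b in r],"y",np.percentile(y[m],[1,99]).round(1),"x",np.median(x[m]).round(1),"z",np.percentile(Z[m],[5,50,95]).round(4))
m=(q[...,2]>1.35*q[...,1])&(abs(q[...,1]-q[...,0])<30)&(abs(x)<30)&(abs(y)<30)&(Z>.02)&(Z<.05)
if m.sum(): print("red",m.sum(),"y",np.median(y[m]).round(1),"x",np.median(x[m]).round(1),"z",np.median(Z[m]).round(4))
E
python3 kf.py
```

```text
time_s: 82.08
eef_pos: [0.5418, 0.0276, 0.0438]
ee_rot: [-180.0, 0.0, 93.5]
ft_force: [-0.7, 0.2, -1.7]
width: 0.228
grip_force: 112.6
t 82.08 [0.5418 0.0276 0.0438] [-180.     0.    93.5] F [-0.7  0.2 -1.7] w 0.228 g 112.56833553314209
spin -0.01 | shift after spin x -0.00 y 0.01 z -0.00 j7 15
time_s: 82.58
eef_pos: [0.5418, 0.0278, 0.0439]
ee_rot: [180.0, -0.0, 93.5]
ft_force: [-0.1, 0.6, 0.7]
width: 0.382
grip_force: 0.0
time_s: 84.7
eef_pos: [0.554, -0.1728, 0.2349]
ee_rot: [180.0, -0.0, 93.5]
ft_force: [1.0, 0.7, 1.1]
width: 0.378
grip_force: 0.0
handle 317 [array([540.6,  24.1]), array([78.9, 24.2]), np.float64(89.2)] y [-98.1 -20.4] x -1.2 z [0.0396 0.0514 0.0547]
```

View pics/kfc.png

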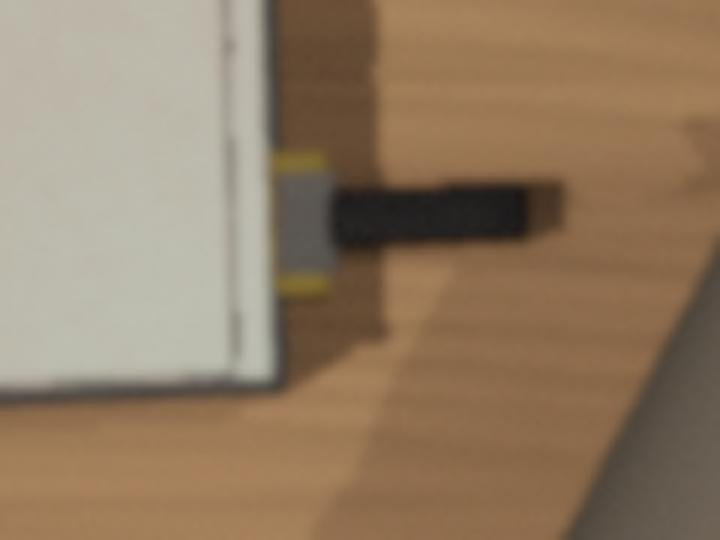

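The knife lies straight and level in the slot, with its handle from crop px 332 to 528. The line is an estimated 2–3 mm past the mouth, inside the 8 mm tolerance. Next is the button.

```bash
python3 - <<'E'
from h import *
for n in("top","scene"):
    p,P=cloud(n); q=p.astype(int); m=(q[...,1]>q[...,2]*1.5)&(q[...,1]>q[...,0]*1.5)&(P[...,0]>.38)&(P[...,0]<.47)&(P[...,1]>.2)&(P[...,1]<.33)
    k=P[m]; z=k[:,2]; print(n,m.sum(),"z",np.percentile(z,[5,50,95]).round(4)); k=k[z>np.median(z)-.004]; print((k[:,:2].min(0)+k[:,:2].max(0))/2)
E
python3 plan.py .426 .2755 .20 93.6
```

```text
top 210 z [0.101  0.1102 0.114 ]
[0.42593397 0.27699323]
scene 175 z [0.1021 0.1119 0.1148]
[0.42692887 0.27722539]
t 84.85 [ 0.5538 -0.1734  0.2347] [180.    0.   93.4] F [ 1.   0.8 -0.2] w 0.377 g 0.0
spin -0.05 | shift after spin x 9.12 y -1.99 z 0.69 j7 29
```

```bash
python3 -m creep '[0.57,-0.125,0,0,0.57,-0.125,0,0,0.57,-0.125,0,0,0.57,-0.125,0,0,0.57,-0.125,0,0,0.57,-0.125,0,0,0.57,-0.125,0,0,0.57,-0.125,0,0,0.57,-0.125,0,0,0.57,-0.125,0,0,0.57,-0.125,0,0,0.57,-0.125,0,0,0.57,-0.125,0,0,0.57,-0.125,0,0,0.57,-0.125,0,0,0.57,-0.125,0,0,0,0,0,0,0,0,0,0]' 0 30
python3 plan.py .426 .2765 .128 93.6; python3 kf.py
```

```text
time_s: 87.1
eef_pos: [0.4257, 0.2768, 0.234]
ee_rot: [-180.0, 0.0, 93.6]
ft_force: [-1.5, -1.0, -0.1]
width: -0.002
grip_force: 0.0
t 87.1 [0.4257 0.2768 0.234 ] [-180.     0.    93.6] F [-1.5 -1.  -0.1] w -0.002 g 0.0
spin -0.00 | shift after spin x -0.01 y 0.00 z 2.12 j7 -30
handle 316 [array([540.7,  24.1]), array([78.4, 23.6]), np.float64(89.7)] y [-98.  -20.3] x -1.5 z [0.0422 0.0509 0.0545]
```

```bash
python3 -m creep '[0,0,0.5,0,0,0,0.5,0,0,0,0.5,0,0,0,0.4,0,0,0,0.2,0,0,0,0,0]'
python3 -m creep '[0,0,0.05,0,0,0,0.05,0,0,0,0,0]'; python3 -m creep '[0,0,0.05,0,0,0,0,0]'; python3 -m creep '[0,0,0.05,0,0,0,0,0]'
```

```text
time_s: 87.9
eef_pos: [0.4261, 0.2764, 0.1286]
ee_rot: [-180.0, 0.0, 93.5]
ft_force: [0.0, -0.7, -1.1]
width: 0.0
grip_force: 0.0
time_s: 88.28
eef_pos: [0.4261, 0.2772, 0.124]
ee_rot: [180.0, -0.0, 93.6]
ft_force: [-0.3, 0.2, 0.6]
width: 0.003
grip_force: 0.0
time_s: 88.52
eef_pos: [0.4263, 0.2773, 0.1214]
ee_rot: [180.0, -0.0, 93.6]
ft_force: [-0.0, 0.2, 1.7]
width: -0.002
grip_force: 1.1
time_s: 88.78
eef_pos: [0.4263, 0.2773, 0.1189]
ee_rot: [180.0, -0.0, 93.6]
ft_force: [0.3, -0.4, 3.6]
width: 0.001
grip_force: 1.9
```

```bash
python3 -m creep '[0,0,0.04,0,0,0,0,0]'; python3 -m creep '[0,0,0.04,0,0,0,0,0,0,0,0,0]';python3 -m creep '[0,0,0.03,0,0,0,0,0,0,0,0,0]'
```

```text
time_s: 89.02
eef_pos: [0.4264, 0.2773, 0.1171]
ee_rot: [180.0, -0.0, 93.6]
ft_force: [-0.3, 0.2, 6.7]
width: -0.003
grip_force: 3.3
time_s: 89.4
eef_pos: [0.4265, 0.2773, 0.1167]
ee_rot: [-180.0, -0.1, 93.5]
ft_force: [-6.1, -4.2, 26.5]
width: -0.003
grip_force: 13.2
time_s: 89.78
eef_pos: [0.4266, 0.2774, 0.1164]
ee_rot: [-180.0, -0.1, 93.5]
ft_force: [-10.1, -6.1, 40.5]
width: -0.001
grip_force: 20.6
```

```bash
python3 -m creep '[0,0,-0.3,0,0,0,-0.4,0,0,0,-0.5,0,0,0,-0.5,0,0,0,-0.5,0,-0.5,0,0,0,-0.5,0,0,0,-0.5,0,0,0,-0.5,0,0,0,-0.5,0,0,0,-0.5,0,0,0,-0.5,0,0,0,-0.5,0,0,0,-0.5,0,0,0,-0.5,0,0,0,-0.5,0,0,0,0,0,0,0,0,0,0,0]'
python3 look.py pics/e.png | grep blob; python3 kf.py
python3 - <<'E'
from h import *
p,P=cloud("top"); X,Y,Z=[P[...,i] for i in range(3)]
m=(X>.4)&(X<.8)&(Y>.1)&(Y<.4)&(Z>.15)&(Z<.18); k=P[m]; r=cv2.minAreaRect((k[:,:2]*1000).astype(np.float32)); print("handle",m.sum(),r)
E
```

```text
time_s: 92.02
eef_pos: [0.4423, 0.0025, 0.2226]
ee_rot: [-179.9, 0.0, 93.5]
ft_force: [-0.0, -0.2, 0.1]
width: 0.003
grip_force: 0.0
blob [106. 119. 126.] z98 0.021 rect [ 740. -586.] [ 27. 465.] 90.0
blob [112. 122. 129.] z98 0.113 rect [763. -68.] [67. 65.] 49.5
blob [123. 139. 147.] z98 0.052 rect [ 759. -210.] [108. 107.] 0.3
blob [ 73. 153. 172.] z98 0.049 rect [ 638. -456.] [100.  66.] 13.5
blob [35. 39. 46.] z98 0.056 rect [542.  12.] [21. 55.] 3.4
blob [103. 115. 122.] z98 0.021 rect [ 341. -587.] [281.  27.] 0.0
blob [60. 54. 48.] z98 0.087 rect [ 346. -151.] [102.  74.] 51.7
blob [ 55.  93. 154.] z98 0.053 rect [ 321. -326.] [59. 58.] 42.1
handle 209 [array([542.9,  24.1]), array([78.6, 19.9]), np.float64(88.9)] y [-98.1 -20.2] x 2.5 z [0.0445 0.0514 0.0548]
handle 329 ((504.125244140625, 231.40948486328125), (12.385056495666504, 101.820556640625), 3.7562623023986816)
```

View pics/e.png

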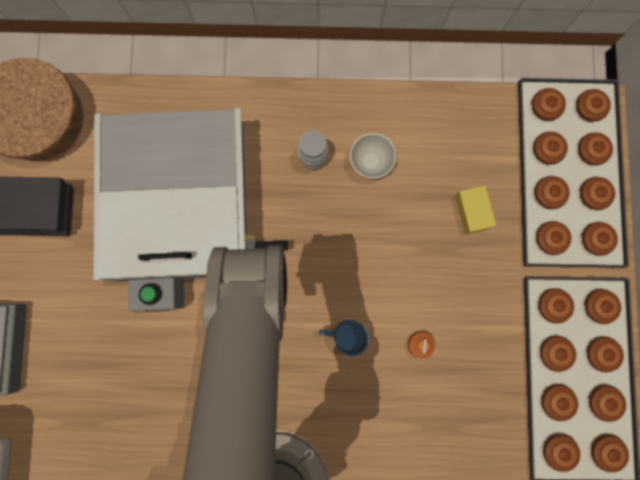

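The cover is shut with its handle at (165,256), the button is released at (149,294), the knife is in the slot near (270,245), and the visible bystanders haven't moved. The arm hides the shaker, which was still in place when last visible. I'm handing the job in.

```bash
python3 -c "
from rig import bot
print(bot.finish_job())"
```

```text
the job is handed in; nothing more can be done
None
```

I handed the job in after about 92 s; the hand-in gave no verdict. The four tools present (spatula, wheel cutter, stamp, ring cutter; no scoop) are in the well under the shut cover, the knife is in its slot with the red line an estimated 2–3 mm past the mouth (8 mm allowed), the start button was pressed to its stop and released, and the bystanders were not moved (shaker hidden by the arm in the last picture).

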